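Pack bearings in stacking trays and clamp the stack

ROBOT

A 7-joint arm with a two-finger parallel gripper is mounted at the origin on the work surface; the furniture and walls round the work are solid. World frame = base frame: x ahead of the robot, y to its left, z up, the work surface at z = 0. Lengths are in m, angles in rad, forces in N, time in s.
With the tool pointing down it reaches from about 0.425 to 1.025 m from the base axis. Payload 3.6 kg.
Tool frame: the origin (TCP) lies midway between the tips of the shut fingers; the grasp point (between the pads) lies 19 mm behind it (grip_depth is the distance from the TCP to the grasp point, in m); z points along the fingers, y is the direction in which the jaws open and shut (so a half turn about z gives the same grasp; the last joint's range is limited). The gripper opens to 85 mm and grips with 20 to 120 N. Pads are 22 mm wide; open, the fingers measure 114 mm over their backs; the gripper's body (76 mm by 85 mm) begins 54 mm behind the grasp point. The pads swing forward as they close: fully open they stand 13 mm farther back than shut.
Start: joints at [-1.411, 0.591, 0.048, 1.609, -0.033, 0.943, -0.034], TCP at [0.182, 0.702, 0.231] pointing down, gripper open.
Joint ranges: [-2.69, 2.69], [-0.47, 2.24], [-1.27, 1.36], [0.19, 2.51], [-1.53, 4.68], [0.08, 2.07], [-3.09, 3.09]. Speed limits (rad/s): [2.57, 2.57, 3.14, 3.14, 3.14, 3.14, 3.14].

INTERFACE

Orientations are given as a rotation vector (axis times angle).
In Python, from plant import observe, camera, camera_params, close_job, look_for, masks_of, spot_point, grip_depth gives the robot as it stands.
- The arm moves only by the tool step_arm, never from a script. Its argument "moves" is a list of rows, each an object with "linear": the shift along the tool's x, y, z each as a share of 20 mm, from -1 to 1, a list of three; "delta_rot": the turn, a rotation vector about the tool's x, y, z each as a share of 8 degrees, from -1 to 1, a list of three; "fingers": the closure, from -1 (fully open) to 1 (shut). A call has 1 to 20 rows; each row shifts and turns the commanded pose from where the row before left it, along the tool's axes as they then stand; what a row does not reach is not made up. A row lasts 1/10 s, in which the tool goes at most 50 mm and 8.59 degrees, less where a joint would pass 70% of its speed; a pose out of reach is approached as far as the arm can. A call with a number of a shift or a turn outside -1 to 1 is refused whole. A call with a gripper value outside its range is refused whole. The fingers move at their own pace and stop on an object; "force" is the grip in N (left out, the last holds). Time passes only in rows, so rows that do not move let the fingers close. It gives the time, the measured TCP pose, the force and the opening at its end, in the units of the state.
- observe(): the state, without advancing time (a new reading comes with each control period).
- camera(name): name is "scene" or "side" or "wrist"; returns (picture, depth): 420x560x3 uint8, red, green, blue; 420x560 float32, m along the optical axis (not along the pixel's ray), 0 where there is no reading.
- camera_params(name): a dict with "fov_y" (degrees; the focal length in pixels is half the picture's height over the tangent of half this angle, whatever the lens; pixels are square), "cx", "cy" (the principal point, pixels), "k1" (the pictures are not rectified: a ray, as slopes to the right and down, at radius r is drawn at 1 + k1 r^2 times it, then the intrinsics apply), "R" (3x3) and "t" (3): a world point X has camera coordinates R X + t. Camera axes: x right, y down, z forward; pixel columns grow to the right and rows downward; lengths in m; the calibration is good to about 2 mm. A picture is of the moment at which its call begins: read the wrist's pose just before it. camera_params takes no time and is no camera call; for the wrist camera it gives the pose at the moment of the call.
- close_job(): hands the job in, once; it reports no verdict.
Trained networks look in the newest picture that a camera, given by its name, has taken for a name from the list of things; names that differ only in an ending like _2 or _b are one class to them, and where a whole thing is asked for, a point or a joint stands for the part that bears it (a point fixed in the world has none). Each returns a list of dicts, best first, with "confidence" (0 to 1); they miss things now and then, are a little off and sometimes report something else, mostly with a low value. They report only what shows in the picture. A call takes as long as a camera call.
- look_for(thing, camera): "extent" ([centre column, centre row, width, height] in pixels, round what is visible of it).
- masks_of(thing, camera): "pixels" (420x560 bool, what is visible of it) and "extent" ([centre column, centre row, width, height] in pixels, round what is visible of it).
- spot_point(thing, camera): "point" ([column, row] in pixels: a listed point, or the origin of a listed thing).
The state is a dict: "clock": time; "joint_pos": joint angles; "joint_velocities": joint speeds; "effort": joint torques, N m; "ee_pos": TCP position; "tcp_rot": TCP orientation; "wrist_force": force on the tool from outside, world axes, zero at the start; "wrist_torque": the same for the moment, N m; "opening": finger opening in m.
Only numpy, scipy, OpenCV 4.12 (cv2) and the standard library are available. Lean on these libraries where they do the work, as an engineer would, in place of code of your own. Each camera call takes 0.05 s, during which the arm holds its last target.

TASK

Throw the clamp lever on the docking base fully open, dock the top tray of the pile on the base with its pins fully down in the sockets and lay a bearing flat in each of its two bays; then stack the other tray on it, pins fully home, and put any bearings that are left into its bays, one to a bay. Finally flip the lever back over centre so that it snaps shut and its roller clamps the upper tray. Leave the can, the tape roll and the drill caddy alone.

Things in the scene. Friction and masses are not known exactly. Their poses are not given: they have to be found in the camera images.
- dock: fixed grey docking base, plate 112 x 226 mm, with four square steel sockets (13 mm wide, 14 mm deep, mouths at height 20 mm) at x = +-38, y = +-78 mm. Origin: at bench height midway between the sockets, z up. A clamp bracket (two cheek plates, 124 mm high) stands at its -y end, y = -96 to -126 mm.
- dock_seat (a point): 8 mm above the dock's origin, axes as the dock: where a tray's origin is when the tray is docked, pins fully in and tray floor resting on the socket tops. Either way round (half a turn) is right.
- lever_pivot (a point): hinge axis of the clamp lever, at (0, -109, 112) mm in the dock's frame; the axis runs along the dock's x. At lever angle q the handle leans 1.396 - q rad from the vertical, towards the dock's +y (over the trays) when positive.
- clamp_lever (a joint): over-centre lever (rad). 0 = closed stop with no upper tray there, handle leaning 1.396 over the trays (dock's +y); 0.26 = clamped on the upper tray; grows as it opens, up and over towards the dock's -y; dead centre (upright) 1.396; 2.27 = fully open. A spring (up to 0.4 Nm, 4 N at the knob) drives it away from dead centre to either side, so it snaps and stays. Starts closed.
- lever_knob (a point): centre of the black ball knob, 28 mm across, at the end of the lever's handle (a 12 mm round bar), 100 mm from the pivot axis. It swings in the dock's y-z plane at x = 0.
- press_roller: small dark roller, 14 mm round and 20 mm wide, carried by the lever 27 mm from the pivot; when clamped it presses with about 15 N on the top of the upper tray's end wall. Origin at its centre. With the lever closed it stands in the way of the upper tray.
- tray_1: grey stacking tray, 98 x 178 mm, 60 mm high, 0.4 kg, at the start on the bench with tray_2 stacked on it. Origin midway between its pin tips (bench height when it stands on the bench), z up, y along the 178 mm. Pick it up by the central grip wall: 14 mm thick in y, 70 mm long in x, its top at z = 56 mm; it parts the tray into two bays, each 72 mm in y and 90 mm in x.
- tray_2: second tray, exactly like tray_1, on top of the pile at the start: it goes on the dock first. Both have four 10 mm pins with tapered tips, 12 mm long below the floor, at x = +-38, y = +-78 mm, and above them 22 mm square corner posts up to z = 60 mm with 13 mm square sockets 14 mm deep in their tops. End walls 10 mm thick, outer faces at y = +-89 mm, top at z = 40 mm; long sides only a rim, top at z = 20 mm.
- tray_1_bay_a (a point): centre of this tray's +y bay, on the floor: (0, 43, 16) mm in the tray's frame, axes as the tray. A bearing's origin belongs here; it has 5 mm of play in y, 14 mm in x.
- tray_1_bay_b (a point): centre of this tray's -y bay, on the floor: (0, -43, 16) mm in the tray's frame, axes as the tray.
- tray_1_top (a point): where the origin of the other tray is when it is stacked on this one with its pins fully in the sockets: (0, 0, 48) mm in this tray's frame.
- tray_2_bay_a (a point): centre of this tray's +y bay, on the floor: (0, 43, 16) mm in the tray's frame, axes as the tray. A bearing's origin belongs here; it has 5 mm of play in y, 14 mm in x.
- tray_2_bay_b (a point): centre of this tray's -y bay, on the floor: (0, -43, 16) mm in the tray's frame, axes as the tray.
- tray_2_top (a point): where the origin of the other tray is when it is stacked on this one with its pins fully in the sockets: (0, 0, 48) mm in this tray's frame.
- bearing_1: large steel ball bearing, 62 mm across, 16 mm high, lying flat, 0.2 kg; origin at the centre of its underside. Grip it across the outer ring. There may be two to four bearings; an absent one reads None from the start. This one starts at the right of the bench; a wall with hoses stands beyond y = -0.43 m.
- bearing_2: large steel ball bearing, 62 mm across, 16 mm high, lying flat, 0.2 kg; origin at the centre of its underside. Grip it across the outer ring. There may be two to four bearings; an absent one reads None from the start. This one starts at the right of the bench; a wall with hoses stands beyond y = -0.43 m.
- bearing_3: large steel ball bearing, 62 mm across, 16 mm high, lying flat, 0.2 kg; origin at the centre of its underside. Grip it across the outer ring. There may be two to four bearings; an absent one reads None from the start. This one starts behind the fixed vice (x = 0.43 to 0.61 m, y over 0.05 m, 0.20 m high): close the fingers along world y there.
- bearing_4: large steel ball bearing, 62 mm across, 16 mm high, lying flat, 0.2 kg; origin at the centre of its underside. Grip it across the outer ring. There may be two to four bearings; an absent one reads None from the start. This one starts behind the fixed vice (x = 0.43 to 0.61 m, y over 0.05 m, 0.20 m high): close the fingers along world y there.
- can_oil: bystander: grey screw-cap can, 58 mm across, 103 mm high, standing; origin at the centre of its underside.
- tape_roll: bystander: roll of black tape, 58 mm across, 19 mm high; origin at the centre of its underside.
- drill_caddy: bystander: black caddy with drill bits, 75 x 110 x 92 mm; origin at the centre of its underside.

How it is judged:
By the outcome, as a careful person would: the job done as asked, in the order asked, and still so for the second after the job is handed in, with the robot touching nothing.
Of bearing_1, bearing_2, bearing_3, bearing_4 only 2 to 4 are there at a start; the rules pass over those that are not, and their reading is None.
At some moment in a run one of bearing_1, bearing_2 may be knocked a few centimetres aside while the robot is not near it.
Once in a run the grip may slacken for a moment while it holds something.
It also fails if it takes over 210 s, if anything falls off the work surface, if the arm or the gripper's body presses on something with over 40 N, if the wrist force passes 120 N, or if a joint passes its speed limit or range.

## Working session

There is one attempt and no reset: what is moved stays moved. The work goes in short steps, Python scripts to look and compute and a tool call to move; the robot and the scene stay as the last step left them, time stands still between calls to the robot, and variables do not carry over. Pictures are saved under pics/ and viewed, and the job is handed in when it is done.

Besides the shell and the picture viewer there is one more tool, called after "Call:" by a JSON object that holds its "fn" and its "kwargs", one argument or row to a line. step_arm: Moves the arm, as the interface text tells. Its arguments: {"type":"object","properties":{"moves":{"type":"array"},"force":{"type":"number"}},"required":["moves"]}

```bash
ls -la; mkdir -p pics; cat > h.py <<'E'
import numpy as np, cv2
from plant import observe, camera, camera_params, close_job, look_for, masks_of, spot_point, grip_depth
from scipy.spatial.transform import Rotation as Rn
def K(p):
    f=210/np.tan(np.radians(p['fov_y'])/2); return f
def unproj(p,col,row,depth):
    f=K(p); x=(np.asarray(col,float)-p['cx'])/f; y=(np.asarray(row,float)-p['cy'])/f
    xu,yu=x.copy(),y.copy()
    for _ in range(20):
        s=1+p['k1']*(xu**2+yu**2); xu=x/s; yu=y/s
    c=np.stack([xu*depth,yu*depth,depth*np.ones_like(xu)],-1)
    return (c-np.array(p['t']))@np.array(p['R'])
def ray(p,col,row,z):
    "point on ray at world height z"
    a=unproj(p,np.array([col]),np.array([row]),1.0)[0]
    o=-np.array(p['R']).T@np.array(p['t'])
    d=a-o; return o+d*(z-o[2])/d[2]
def proj(p,X):
    f=K(p); c=np.atleast_2d(X)@np.array(p['R']).T+np.array(p['t'])
    x=c[:,0]/c[:,2]; y=c[:,1]/c[:,2]; s=1+p['k1']*(x*x+y*y)
    return np.stack([f*x*s+p['cx'],f*y*s+p['cy']],-1)
def save(name,im): cv2.imwrite('pics/'+name,im[:,:,::-1])
def cloud(p,d):
    r,c=np.mgrid[0:d.shape[0],0:d.shape[1]]
    P=unproj(p,c.ravel(),r.ravel(),d.ravel()).reshape(d.shape+(3,)); P[d==0]=np.nan
    return P
E
cat > t.py <<'E'
from h import *
for n in ['scene','side','wrist']:
    p=camera_params(n); im,d=camera(n); save(n+'0.png',im)
    np.savez('/tmp/%s0.npz'%n,im=im,d=d,**{k:np.array(v) for k,v in p.items()})
    print(n,p)
o=observe(); print(o); print(grip_depth)
E
python3 t.py
```

```text
total 12
drwxr-xr-x  3 agent agent 4096 Dec  7 15:14 .
drwxr-xr-x 23 root  root  4096 Dec  7 15:14 ..
drwxr-xr-x  2 agent agent 4096 Dec  7 15:14 pics
scene {'fov_y': 57.32821364652615, 'cx': 276.0285294834642, 'cy': 211.41984808607577, 'k1': -0.09791161956508912, 'R': array([[ 0.6041781 , -0.79668953,  0.01595658],
       [-0.52840052, -0.41554635, -0.7403473 ],
       [ 0.59645764,  0.43887016, -0.67203517]]), 't': array([-0.38734712,  0.3220668 ,  0.66043554])}
side {'fov_y': 54.53422017970738, 'cx': 283.3115441235587, 'cy': 209.63207417201974, 'k1': -0.07955163790618748, 'R': array([[-0.9861939 , -0.1655782 ,  0.00233328],
       [-0.06841783,  0.39458851, -0.91630721],
       [ 0.15079981, -0.90381623, -0.40046928]]), 't': array([0.50495708, 0.13865773, 1.01333614])}
wrist {'fov_y': 62.17082802005097, 'cx': 275.79167709968124, 'cy': 213.0999406162818, 'k1': -0.0739290412955823, 'R': array([[ 0.25053912,  0.96810396, -0.00220934],
       [ 0.9318687 , -0.24054187,  0.27158855],
       [ 0.26239451, -0.07010237, -0.96241092]]), 't': array([-0.72475389, -0.03616946,  0.3799813 ])}
{'clock': 0.15, 'joint_pos': array([-1.41051211,  0.59193249,  0.04833039,  1.60950207, -0.03330506,
        0.94267311, -0.03368671]), 'joint_velocities': array([ 0.00041391, -0.00140439,  0.00021406, -0.00462029,  0.00106797,
        0.0002838 ,  0.00168909]), 'effort': array([ 2.67023839e-03, -5.49248207e+01,  1.54935256e+00, -1.98453122e+01,
        9.55198717e-03,  5.69147378e-03, -2.48101230e-06]), 'ee_pos': array([0.18186627, 0.70117992, 0.23039623]), 'tcp_rot': array([-3.97444476e-01, -3.11623603e+00,  2.67980475e-03]), 'wrist_force': array([-0.79508344, -0.13950382, -0.0165505 ]), 'wrist_torque': array([ 0.00419878, -0.04515342, -0.00032219]), 'opening': 0.0853492021156137}
0.0187
```

View pics/scene0.png

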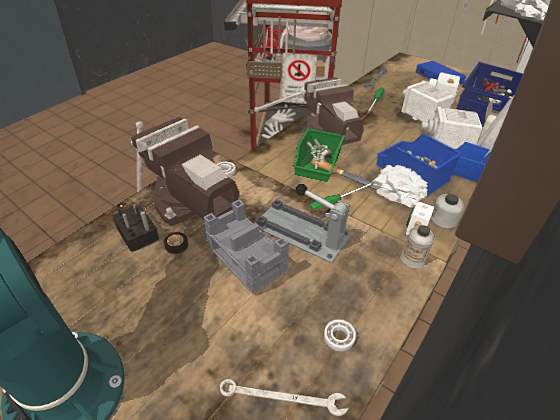

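View pics/side0.png

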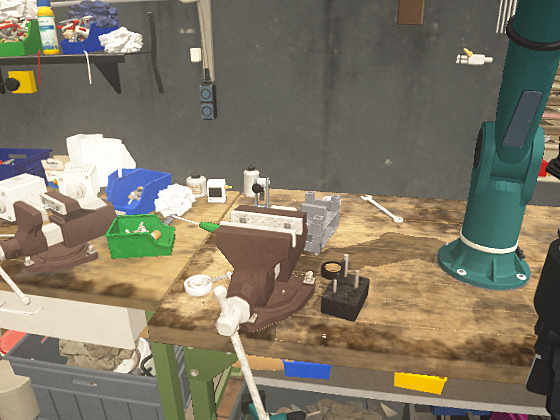

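View pics/wrist0.png

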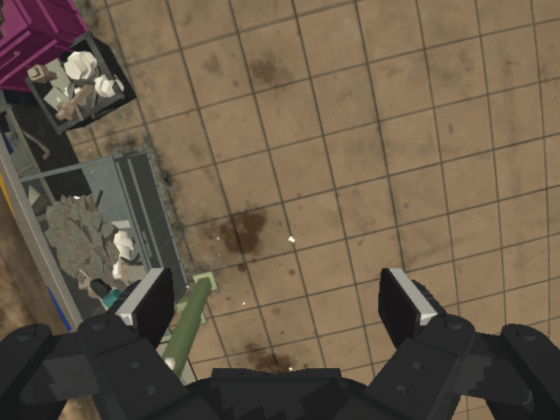

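Scene view: tray pile near (245,245), dock with lever at (310,220), one bearing at (340,335) on the right, one behind the vice at (228,168), which is also in the side view at (198,285). Caddy at (135,228), tape at (176,242), can near (417,245).

```bash
cat > t.py <<'E'
from h import *
for n in ['scene','side']:
    p=camera_params(n); im,d=camera(n); P=cloud(p,d)
    np.savez('/tmp/%s0.npz'%n,im=im,d=d,**{k:np.array(v) for k,v in p.items()})
    for th in ['bearing_1','tray_1','dock','can_oil','tape_roll','drill_caddy','lever_knob','press_roller']:
        try: r=masks_of(th,n)
        except Exception as e: print(n,th,e); continue
        for q in r:
            m=q['pixels']; pts=P[m]; pts=pts[~np.isnan(pts[:,0])]
            print(n,th,round(q['confidence'],2),np.round(q['extent']),'med',np.round(np.median(pts,0),3),'p2',np.round(np.percentile(pts,3,0),3),'p98',np.round(np.percentile(pts,97,0),3)) if len(pts) else None
    for th in ['dock_seat','lever_pivot','lever_knob','tray_2','tray_1_top','bearing_1','tray_2_top','tray_1_bay_a','press_roller']:
        for q in spot_point(th,n):
            c,r=q['point']; print(n,'pt',th,round(q['confidence'],2),np.round(q['point'],1), np.round(P[int(r),int(c)],3) if 0<=r<420 and 0<=c<560 else '')
E
python3 t.py; python3 -c "
from h import *
print(observe()['clock'])"
```

```text
scene bearing_1 0.62 [227. 168.  23.  15.] med [0.679 0.204 0.012] p2 [ 0.526  0.078 -0.002] p98 [0.707 0.256 0.152]
scene bearing_1 0.6 [342. 336.  28.  31.] med [ 0.399 -0.339  0.013] p2 [ 0.373 -0.364  0.003] p98 [ 0.43  -0.311  0.017]
scene bearing_1 0.25 [419. 245.  29.  45.] med [ 0.67  -0.376  0.064] p2 [ 0.66  -0.4    0.001] p98 [ 0.736 -0.348  0.102]
scene tray_1 0.83 [247. 261.  77.  62.] med [ 0.407 -0.127  0.021] p2 [ 0.373 -0.162  0.012] p98 [0.459 0.018 0.059]
scene tray_1 0.61 [247. 238.  86.  77.] med [ 0.436 -0.073  0.07 ] p2 [ 0.376 -0.159  0.061] p98 [0.497 0.018 0.107]
scene dock 0.82 [302. 220.  95.  79.] med [ 0.595 -0.133  0.01 ] p2 [ 0.551 -0.214  0.003] p98 [ 0.644 -0.011  0.128]
scene can_oil 0.79 [419. 246.  31.  44.] med [ 0.668 -0.377  0.067] p2 [ 0.66  -0.399  0.007] p98 [ 0.697 -0.352  0.102]
scene tape_roll 0.92 [175. 243.  26.  22.] med [0.373 0.101 0.015] p2 [ 0.347  0.076 -0.002] p98 [0.398 0.126 0.019]
scene drill_caddy 0.59 [136. 228.  43.  44.] med [0.333 0.184 0.038] p2 [0.295 0.153 0.004] p98 [0.366 0.26  0.082]
scene drill_caddy 0.15 [248. 239
[... 2368 characters left out ...]
ever_pivot 0.69 [263.  181.6] [ 0.605 -0.184  0.121]
side pt lever_knob 0.57 [253.3 187.4] [ 0.612 -0.085  0.137]
side pt tray_2 0.79 [312.6 241.9] [0.433 0.028 0.044]
side pt tray_2 0.69 [312.3 220.7] [ 0.442 -0.054  0.065]
side pt tray_1_top 0.56 [311.6 225.2] [0.437 0.03  0.09 ]
side pt tray_1_top 0.49 [313.8 222.2] [0.433 0.027 0.097]
side pt bearing_1 0.66 [341.4 303.4] [0.35  0.268 0.037]
side pt bearing_1 0.58 [331.9 203.7] [ 0.397 -0.128  0.087]
side pt bearing_1 0.58 [201.9 289.4] [0.655 0.239 0.015]
side pt tray_2_top 0.55 [313.1 208.3] [ 0.441 -0.059  0.098]
side pt tray_1_bay_a 0.78 [305.6 240.8] [0.447 0.068 0.067]
side pt tray_1_bay_a 0.57 [319.4 230.4] [0.417 0.032 0.079]
1.95
```

```bash
cat >> h.py <<'E'
def toolR(): return Rn.from_rotvec(observe()['tcp_rot']).as_matrix()
def st():
    o=observe(); R=Rn.from_rotvec(o['tcp_rot']).as_matrix()
    print('t',round(o['clock'],2),'tcp',np.round(o['ee_pos'],4),'yaw_x',round(np.degrees(np.arctan2(R[1,0],R[0,0])),2),'zdir',np.round(R[:,2],4),'open',round(o['opening'],4),'F',np.round(o['wrist_force'],1),'q',np.round(o['joint_pos'],2))
    return o,R
def plan(target,yaw_deg=None):
    "target TCP pos & desired tool-x yaw, tool down. prints total tool shift in units (20mm) & rotation units (8deg) "
    o,R=st(); d=np.array(target)-o['ee_pos']; u=R.T@d/0.02
    print('lin units in present tool axes',np.round(u,3))
    if yaw_deg is not None:
        yw=np.radians(yaw_deg); Rt=np.array([[np.cos(yw),np.sin(yw),0],[np.sin(yw),-np.cos(yw),0],[0,0,-1]])
        rv=Rn.from_matrix(R.T@Rt).as_rotvec(); print('rot units',np.round(np.degrees(rv)/8,3),'; lin units after turn',np.round(Rt.T@d/0.02,3))
E
python3 - <<'E'
from h import *
o,R=st(); p=camera_params('wrist'); c=-np.array(p['R']).T@np.array(p['t'])
print('cam in tool',R.T@(c-o['ee_pos']),'cam axes in tool',(R.T@np.array(p['R']).T))
plan([0.56,0.2,0.40]); 
E
```

```text
t 1.95 tcp [0.182  0.7018 0.2313] yaw_x 165.46 zdir [ 0. -0. -1.] open 0.0854 F [0.2 0.4 0.2] q [-1.41  0.59  0.05  1.61 -0.03  0.94 -0.03]
cam in tool [ 0.06877664  0.0010195  -0.14369482] cam axes in tool [[ 4.95731272e-04 -9.62443185e-01 -2.71482724e-01]
 [ 9.99999867e-01  5.15496412e-04 -1.49107901e-06]
 [ 1.41383449e-04 -2.71482687e-01  9.62443313e-01]]
t 1.95 tcp [0.182  0.7018 0.2313] yaw_x 165.46 zdir [ 0. -0. -1.] open 0.0854 F [0.2 0.4 0.2] q [-1.41  0.59  0.05  1.61 -0.03  0.94 -0.03]
lin units in present tool axes [-24.592 -19.54   -8.434]
```

Call:
{"fn": "step_arm", "kwargs": {
  "moves": [
    {"linear": [0,0,-1],"delta_rot": [0,0,0],"fingers": -1},
    {"linear": [0,0,-1],"delta_rot": [0,0,0],"fingers": -1},
    {"linear": [0,0,-1],"delta_rot": [0,0,0],"fingers": -1},
    {"linear": [-1,-0.8,-1],"delta_rot": [0,0,0],"fingers": -1},
    {"linear": [-1,-0.8,-1],"delta_rot": [0,0,0],"fingers": -1},
    {"linear": [-1,-0.8,-1],"delta_rot": [0,0,0],"fingers": -1},
    {"linear": [-1,-0.8,-1],"delta_rot": [0,0,0],"fingers": -1},
    {"linear": [-1,-0.8,-1],"delta_rot": [0,0,0],"fingers": -1},
    {"linear": [-1,-0.8,0],"delta_rot": [0,0,0],"fingers": -1},
    {"linear": [-1,-0.8,0],"delta_rot": [0,0,0],"fingers": -1},
    {"linear": [-1,-0.8,0],"delta_rot": [0,0,0],"fingers": -1},
    {"linear": [-1,-0.8,0],"delta_rot": [0,0,0],"fingers": -1},
    {"linear": [-1,-0.8,0],"delta_rot": [0,0,0],"fingers": -1},
    {"linear": [-1,-0.8,0],"delta_rot": [0,0,0],"fingers": -1},
    {"linear": [-1,-0.8,0],"delta_rot": [0,0,0],"fingers": -1},
    {"linear": [-1,-0.8,0],"delta_rot": [0,0,0],"fingers": -1},
    {"linear": [-1,-0.8,0],"delta_rot": [0,0,0],"fingers": -1},
    {"linear": [-1,-0.8,0],"delta_rot": [0,0,0],"fingers": -1},
    {"linear": [-1,-0.8,0],"delta_rot": [0,0,0],"fingers": -1},
    {"linear": [-1,-0.8,0],"delta_rot": [0,0,0],"fingers": -1}
  ]
}}

```text
clock: 3.95
ee_pos: [0.4433, 0.3522, 0.3915]
tcp_rot: [0.397, 3.116, 0.0]
wrist_force: [-0.1, 0.7, 0.2]
opening: 0.0854
```

Call:
{"fn": "step_arm", "kwargs": {
  "moves": [
    {"linear": [-1,-0.8,0],"delta_rot": [0,0,-0.6],"fingers": -1},
    {"linear": [-1,-0.8,0],"delta_rot": [0,0,-0.6],"fingers": -1},
    {"linear": [-1,-0.8,0],"delta_rot": [0,0,-0.6],"fingers": -1},
    {"linear": [-1,-0.8,0],"delta_rot": [0,0,0],"fingers": -1},
    {"linear": [-1,-0.8,0],"delta_rot": [0,0,0],"fingers": -1},
    {"linear": [0,0,0],"delta_rot": [0,0,0],"fingers": -1},
    {"linear": [0,0,0],"delta_rot": [0,0,0],"fingers": -1}
  ]
}}

```text
clock: 4.65
ee_pos: [0.5337, 0.2634, 0.3912]
tcp_rot: [-0.006, -3.141, -0.0]
wrist_force: [0.1, -0.1, 0.3]
opening: 0.0855
```

```bash
cat > t.py <<'E'
from h import *
import sys
n=sys.argv[1]
st(); p=camera_params('wrist'); im,d=camera('wrist'); save(n+'.png',im)
np.savez('/tmp/%s.npz'%n,im=im,d=d,**{k:np.array(v) for k,v in p.items()})
P=cloud(p,d)
for th in sys.argv[2:]:
    for q in masks_of(th,'wrist'):
        pts=P[q['pixels']]; pts=pts[~np.isnan(pts[:,0])]
        if len(pts): print(th,round(q['confidence'],2),np.round(q['extent']),'med',np.round(np.median(pts,0),4),'p3',np.round(np.percentile(pts,3,0),4),'p97',np.round(np.percentile(pts,97,0),4))
E
python3 t.py w1 bearing_3
```

```text
t 4.65 tcp [0.5337 0.2634 0.3912] yaw_x 179.78 zdir [-5.e-04  2.e-04 -1.e+00] open 0.0855 F [ 0.1 -0.1  0.3] q [-0.7   0.28  0.21  1.73 -0.07  1.14  1.1 ]
bearing_3 0.9 [244. 249.  39.  33.] med [0.6692 0.2167 0.0152] p3 [0.6414 0.1885 0.0021] p97 [0.6967 0.2436 0.0186]
bearing_3 0.65 [ 49. 106.  97.  95.] med [ 0.4445 -0.0416  0.0686] p3 [ 0.3945 -0.1068  0.0636] p97 [0.4993 0.0305 0.109 ]
```

View pics/w1.png

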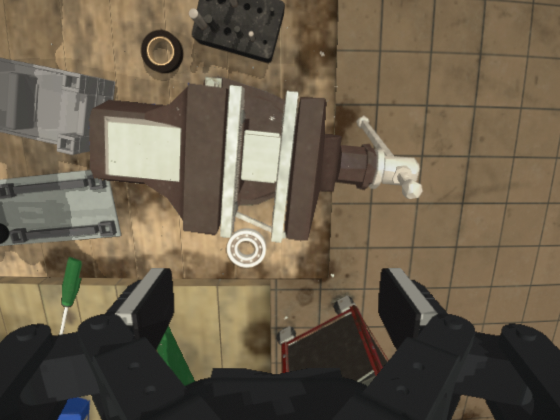

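Call:
{"fn": "step_arm", "kwargs": {
  "moves": [
    {"linear": [0.2,-1,0],"delta_rot": [0,0,0],"fingers": -1},
    {"linear": [0.2,-1,0],"delta_rot": [0,0,0],"fingers": -1},
    {"linear": [0.2,-1,0],"delta_rot": [0,0,0],"fingers": -1},
    {"linear": [0.2,-1,0],"delta_rot": [0,0,0],"fingers": -1},
    {"linear": [0.2,-1,0],"delta_rot": [0,0,0],"fingers": -1},
    {"linear": [0.2,-1,0],"delta_rot": [0,0,0],"fingers": -1},
    {"linear": [0.2,-1,0],"delta_rot": [0,0,0],"fingers": -1},
    {"linear": [0.2,-1,0],"delta_rot": [0,0,0],"fingers": -1},
    {"linear": [0.2,-1,0],"delta_rot": [0,0,0],"fingers": -1},
    {"linear": [0.2,-1,0],"delta_rot": [0,0,0],"fingers": -1},
    {"linear": [0.2,-1,0],"delta_rot": [0,0,0],"fingers": -1},
    {"linear": [0.2,-1,0],"delta_rot": [0,0,0],"fingers": -1},
    {"linear": [0.2,-1,0],"delta_rot": [0,0,0],"fingers": -1},
    {"linear": [0.2,-1,0],"delta_rot": [0,0,0],"fingers": -1},
    {"linear": [0.2,-1,0.5],"delta_rot": [0,0,0],"fingers": -1},
    {"linear": [0.2,-1,0.5],"delta_rot": [0,0,0],"fingers": -1},
    {"linear": [0.2,-1,0.5],"delta_rot": [0,0,0],"fingers": -1},
    {"linear": [0,-0.6,0],"delta_rot": [0,0,0],"fingers": -1},
    {"linear": [0,0,0],"delta_rot": [0,0,0],"fingers": -1},
    {"linear": [0,0,0],"delta_rot": [0,0,0],"fingers": -1}
  ]
}}

```text
clock: 6.75
ee_pos: [0.4653, -0.0879, 0.3619]
tcp_rot: [0.004, 3.14, 0.001]
wrist_force: [-0.5, 1.6, -0.6]
opening: 0.0853
```

```bash
python3 t.py w2 bearing_1 tray_1 dock lever_knob
```

```text
t 6.75 tcp [ 0.4653 -0.0879  0.3619] yaw_x 179.85 zdir [ 1.4e-03  6.0e-04 -1.0e+00] open 0.0853 F [-0.5  1.6 -0.6] q [-0.29  0.12  0.43  2.01 -0.06  1.02  1.74]
bearing_1 0.74 [102. 125.  48.  42.] med [ 0.4027 -0.3363  0.0149] p3 [ 0.3772 -0.3631  0.0054] p97 [ 0.4292 -0.306   0.0184]
bearing_1 0.65 [461. 292.  38.  33.] med [0.6685 0.2134 0.0144] p3 [0.6405 0.1858 0.0038] p97 [0.6971 0.2424 0.0184]
bearing_1 0.47 [255. 264. 167. 100.] med [ 0.6    -0.1175  0.0085] p3 [ 0.5513 -0.2086  0.0057] p97 [ 0.6494 -0.0044  0.1351]
tray_1 0.88 [296. 153. 163. 116.] med [ 0.4393 -0.0649  0.0657] p3 [ 0.3864 -0.1477  0.0636] p97 [0.4955 0.0189 0.1091]
dock 0.7 [254. 267. 170. 102.] med [ 0.6003 -0.1181  0.0085] p3 [ 0.5506 -0.2101  0.0053] p97 [ 0.6528 -0.0042  0.1351]
lever_knob 0.7 [228. 292. 102.  34.] med [ 0.6053 -0.1609  0.1263] p3 [ 0.5923 -0.2052  0.0975] p97 [ 0.626  -0.0892  0.1433]
```

View pics/w2.png

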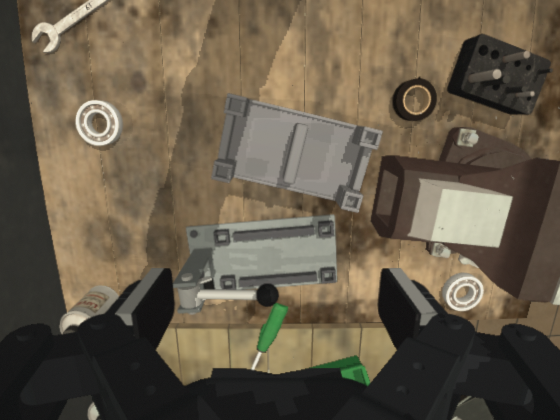

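```bash
cat > fit.py <<'E'
from h import *
import sys
def load(n):
    z=np.load('/tmp/%s.npz'%n); p={k:z[k] for k in ['fov_y','cx','cy','k1','R','t']}
    for k in ['fov_y','cx','cy','k1']: p[k]=float(p[k])
    return p,z['im'],z['d']
def rect(pts):
    r=cv2.minAreaRect((pts[:,:2]*1000).astype(np.float32)); return r
def sel(P,x,y,z):
    return P[(P[...,0]>x[0])&(P[...,0]<x[1])&(P[...,1]>y[0])&(P[...,1]<y[1])&(P[...,2]>z[0])&(P[...,2]<z[1])]
if __name__=='__main__':
    p,im,d=load(sys.argv[1]); P=cloud(p,d)
    T=sel(P,(.33,.53),(-.2,.05),(.03,.13)); h,e=np.histogram(T[:,2],bins=np.arange(.03,.13,.002)); print([(round(b*1000),int(a)) for a,b in zip(h,e) if a>20])
    for z in [(.1055,.111),(.104,.112),(.07,.112)]:
        print('tray',z,rect(sel(P,(.33,.53),(-.2,.05),z)))
    T=sel(P,(.53,.70),(-.25,.05),(-.005,.03)); h,e=np.histogram(T[:,2],bins=np.arange(-.005,.03,.001)); print([(round(b*1000),int(a)) for a,b in zip(h,e) if a>5])
    for z in [(.005,.012),(.004,.012),(.016,.024)]:
        print('dock',z,rect(sel(P,(.53,.675),(-.25,.045),z)))
E
python3 fit.py w2
```

```text
[(60, 30), (62, 758), (64, 5943), (66, 1211), (68, 622), (70, 130), (72, 52), (74, 68), (76, 58), (78, 53), (80, 58), (82, 63), (84, 63), (86, 180), (88, 567), (90, 104), (92, 83), (94, 347), (96, 93), (98, 60), (100, 65), (102, 220), (104, 577), (106, 234), (108, 711), (110, 92), (116, 24), (118, 28), (120, 25), (124, 27), (126, 25)]
tray (0.1055, 0.111) ((446.5602722167969, -45.165557861328125), (222.83229064941406, 107.99343872070312), 73.24458312988281)
tray (0.104, 0.112) ((446.5602722167969, -45.165557861328125), (222.83229064941406, 107.99343872070312), 73.24458312988281)
tray (0.07, 0.112) ((446.8376159667969, -44.244384765625), (224.7563018798828, 107.99343872070312), 73.24458312988281)
[(-2, 70), (-1, 673), (0, 2457), (1, 3015), (2, 1138), (3, 178), (4, 87), (5, 559), (6, 1992), (7, 2410), (8, 1031), (9, 249), (10, 94), (11, 84), (12, 79), (13, 72), (14, 96), (15, 78), (16, 83), (17, 73), (18, 84), (19, 224), (20, 624), (21, 634), (22, 237), (23, 37), (24, 8), (25, 10), (26, 9), (27, 8), (28, 7)]
dock (0.005, 0.012) ((605.281494140625, -107.3042984008789), (111.2912368774414, 225.71453857421875), 4.696071147918701)
dock (0.004, 0.012) ((603.1869506835938, -89.14244079589844), (113.51456451416016, 262.9608154296875), 4.269828796386719)
dock (0.016, 0.024) ((605.2598266601562, -105.32697296142578), (97.37806701660156, 213.15252685546875), 4.674473285675049)
```

```bash
cat > fit2.py <<'E'
from fit import *
p,im,d=load(sys.argv[1]); P=cloud(p,d)
def comps(x,y,z,mn=30):
    m=((P[...,0]>x[0])&(P[...,0]<x[1])&(P[...,1]>y[0])&(P[...,1]<y[1])&(P[...,2]>z[0])&(P[...,2]<z[1])).astype(np.uint8)
    m=cv2.morphologyEx(m,cv2.MORPH_OPEN,np.ones((2,2),np.uint8))
    n,l,s,c=cv2.connectedComponentsWithStats(m,connectivity=8)
    for i in range(1,n):
        if s[i,4]>mn:
            q=P[l==i]; r=cv2.minAreaRect((q[:,:2]*1000).astype(np.float32)); print('  px',np.round(c[i]),'n',s[i,4],'ctr',np.round(r[0],1),'size',np.round(r[1],1),'ang',round(r[2],1),'medz',round(np.median(q[:,2])*1000,1))
print('tray tops');comps((.33,.52),(-.2,.035),(.1025,.112))
print('dock sockets');comps((.53,.675),(-.25,.045),(.0165,.0245))
b=im[80:320,170:400]; cv2.imwrite('pics/crop_'+sys.argv[1]+'.png',cv2.resize(b[:,:,::-1],None,fx=3,fy=2.5*1,interpolation=cv2.INTER_CUBIC)[:600])
E
python3 fit2.py w2
```

```text
tray tops
  px [236. 106.] n 269 ctr [nan nan] size [0. 0.] ang 0.0 medz nan
  px [296. 154.] n 696 ctr [nan nan] size [0. 0.] ang 0.0 medz nan
  px [371. 138.] n 269 ctr [427.2  35.8] size [56.2 25.2] ang 77.1 medz 108.5
  px [223. 173.] n 246 ctr [ 471.9 -155. ] size [23.8 53.4] ang 59.1 medz nan
  px [352. 202.] n 273 ctr [512.8  15.5] size [70.6 35.4] ang 46.5 medz nan
dock sockets
  px [327. 231.] n 157 ctr [563.2 -10.5] size [28.4 24. ] ang 7.0 medz 20.8
  px [274. 235.] n 687 ctr [nan nan] size [0. 0.] ang 0.0 medz nan
  px [222. 239.] n 163 ctr [ 577.1 -167.7] size [21.4 29. ] ang 89.6 medz 20.6
  px [329. 277.] n 149 ctr [640.7  -4. ] size [34.9 24.2] ang 5.6 medz 20.3
  px [279. 280.] n 615 ctr [622.9 -85.4] size [ 67.  123.2] ang 4.9 medz 20.9
  px [229. 283.] n 106 ctr [ 627.8 -155.3] size [22.3 59.6] ang 75.5 medz nan
```

View pics/crop_w2.png

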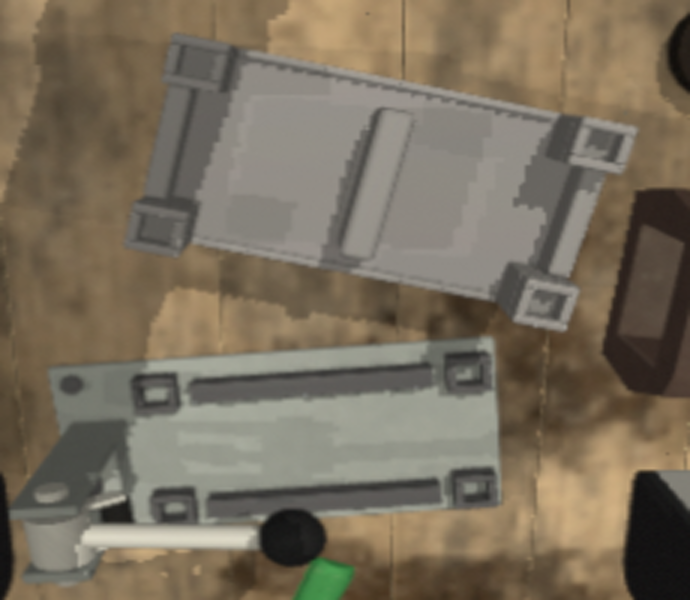

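```bash
cat > fit3.py <<'E'
from fit import *
def corners(p,P,pred,z,tol,half=.017):
    "for each predicted post centre find top-face pixels; return rays' rect centre at height z"
    out=[]
    for (x,y) in pred:
        m=(abs(P[...,0]-x)<half)&(abs(P[...,1]-y)<half)&(abs(P[...,2]-z)<tol)
        r,c=np.nonzero(m)
        if len(r)<25: out.append(None); continue
        X=np.array([ray(p,a,b,z)[:2] for a,b in zip(c,r)])*1000
        q=cv2.minAreaRect(X.astype(np.float32)); out.append((np.array(q[0]),q[1],len(r),X.mean(0)))
    return out
def pose(p,P,x0,y0,yaw0,z,dx,dy,tol=.0035,verbose=1,half=.017):
    x,y,yaw=x0,y0,yaw0
    for it in range(4):
        c,s=np.cos(yaw),np.sin(yaw)
        L=np.array([[a*dx,b*dy] for a in(-1,1) for b in(-1,1)])
        W=L@np.array([[c,s],[-s,c]])+[x,y]
        o=corners(p,P,W,z,tol,half)
        ok=[i for i in range(4) if o[i] is not None]
        M=np.array([o[i][0]/1000 for i in ok]); LL=L[ok]
        lc,mc=LL.mean(0),M.mean(0); A=(LL-lc).T@(M-mc); yaw=np.arctan2(A[0,1]-A[1,0],A[0,0]+A[1,1])
        c,s=np.cos(yaw),np.sin(yaw); x,y=mc-lc@np.array([[c,s],[-s,c]])
    if verbose:
        for i in ok: print('   size',np.round(o[i][1],1),'n',o[i][2],'resid mm',np.round(o[i][0]-1000*(L[i]@np.array([[c,s],[-s,c]])+[x,y]),1))
    print('pose x,y,yaw',round(x,4),round(y,4),round(np.degrees(yaw),2)); return x,y,yaw
if __name__=='__main__':
    p,im,d=load(sys.argv[1]); P=cloud(p,d)
    print('tray'); pose(p,P,.440,-.063,np.radians(-13),.108,.038,.078)
    print('dock'); pose(p,P,.604,-.0895,np.radians(4.7),.020,.038,.078,half=.014)
E
python3 fit3.py w2
```

```text
tray
   size [22.3 21.1] n 268 resid mm [0.1 0.5]
   size [22.9 21.9] n 255 resid mm [-0.3 -0.5]
   size [21.3 23. ] n 239 resid mm [0.1 0.3]
   size [23.  22.4] n 254 resid mm [ 0.1 -0.3]
pose x,y,yaw 0.4403 -0.0646 -13.31
dock
   size [23.3 22.8] n 165 resid mm [ 1.3 -0.1]
   size [23.3 22. ] n 158 resid mm [ 0.9 -0.6]
   size [18.8 22.5] n 111 resid mm [-1.8  0.7]
   size [23.9 22. ] n 149 resid mm [-0.4  0. ]
pose x,y,yaw 0.6029 -0.0878 4.68
```

Call:
{"fn": "step_arm", "kwargs": {
  "moves": [
    {"linear": [-0.87,-0.06,0],"delta_rot": [0,0,0],"fingers": -1},
    {"linear": [-0.87,-0.06,0.5],"delta_rot": [0,0,0],"fingers": -1},
    {"linear": [-0.87,-0.06,0.5],"delta_rot": [0,0,0],"fingers": -1},
    {"linear": [-0.87,-0.06,0.5],"delta_rot": [0,0,0],"fingers": -1},
    {"linear": [-0.87,-0.06,0.5],"delta_rot": [0,0,0],"fingers": -1},
    {"linear": [-0.87,-0.06,0.5],"delta_rot": [0,0,0],"fingers": -1},
    {"linear": [-0.87,-0.06,0.5],"delta_rot": [0,0,0],"fingers": -1},
    {"linear": [-0.87,-0.06,0.5],"delta_rot": [0,0,0],"fingers": -1},
    {"linear": [0,0,0.4],"delta_rot": [0,0,1],"fingers": -1},
    {"linear": [0,0,0.4],"delta_rot": [0,0,1],"fingers": -1},
    {"linear": [0,0,0.4],"delta_rot": [0,0,1],"fingers": -1},
    {"linear": [0,0,0.4],"delta_rot": [0,0,1],"fingers": -1},
    {"linear": [0,0,0.4],"delta_rot": [0,0,1],"fingers": -1},
    {"linear": [0,0,0.4],"delta_rot": [0,0,1],"fingers": -1},
    {"linear": [0,0,0.4],"delta_rot": [0,0,1],"fingers": -1},
    {"linear": [0,0,0.4],"delta_rot": [0,0,1],"fingers": -1},
    {"linear": [0,0,0.4],"delta_rot": [0,0,1],"fingers": -1},
    {"linear": [0,0,0.4],"delta_rot": [0,0,1],"fingers": -1},
    {"linear": [0,0,0],"delta_rot": [0,0,0.65],"fingers": -1},
    {"linear": [0,0,0],"delta_rot": [0,0,0],"fingers": -1}
  ]
}}

```text
clock: 9.0
ee_pos: [0.6042, -0.0969, 0.2107]
tcp_rot: [-2.127, -2.312, 0.001]
wrist_force: [-0.1, -0.2, 0.0]
opening: 0.0852
```

```bash
python3 t.py w3 lever_knob; python3 - <<'E'
from fit import *
p,im,d=load('w3'); P=cloud(p,d)
g=im.max(2)
m=(g<70)&(abs(P[...,0]-.605)<.03)&(abs(P[...,1]+.098)<.03)&(P[...,2]>.11)
q=P[m]; print(len(q), q.min(0),q.max(0))
# sphere fit r=14mm
from scipy.optimize import least_squares
f=lambda c: np.linalg.norm(q-c,axis=1)-.014
s=least_squares(f,[.605,-.098,.128],loss='soft_l1',f_scale=.001); print(s.x, np.abs(f(s.x)).mean())
E
```

```text
t 9.0 tcp [ 0.6042 -0.0969  0.2107] yaw_x 94.77 zdir [-1.e-03 -3.e-04 -1.e+00] open 0.0852 F [-0.1 -0.2  0. ] q [-0.43  0.58  0.75  1.91 -0.52  0.85  0.68]
lever_knob 0.76 [277. 276.  44. 150.] med [ 0.608  -0.1456  0.1272] p3 [ 0.5949 -0.2011  0.1022] p97 [ 0.6236 -0.0866  0.1438]
16574 [ 0.5750005  -0.10912218  0.1264311 ] [ 0.63499577 -0.07355147  0.30997797]
[ 0.60507763 -0.07522833  0.29565138] 0.017131801988086923
```

View pics/w3.png

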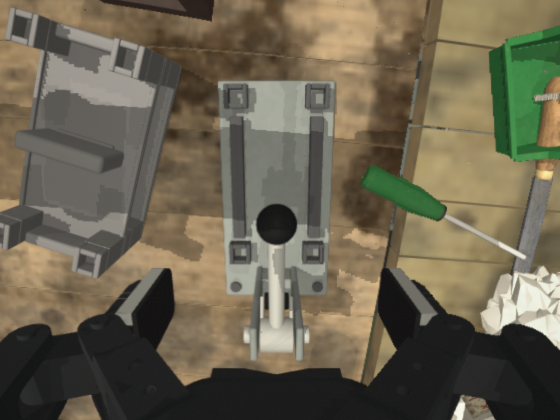

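```bash
python3 - <<'E'
from fit3 import *
p,im,d=load('w3'); P=cloud(p,d)
g=im.max(2)
m=(g<75)&(abs(P[...,0]-.605)<.025)&(P[...,1]>-.13)&(P[...,1]<-.07)&(P[...,2]>.115)&(P[...,2]<.15)
q=P[m]; print(len(q), q.min(0),q.max(0))
from scipy.optimize import least_squares
f=lambda c: np.linalg.norm(q-c,axis=1)-.014
s=least_squares(f,[.605,-.098,.128],loss='soft_l1',f_scale=.001); print(s.x, np.abs(f(s.x)).mean())
x,y,w=pose(p,P,.604,-.0885,np.radians(4.7),.020,.038,.078,half=.014)
c,s=np.cos(w),np.sin(w)
for n,l,z in [('knob',-.0105,.129),('pivot',-.109,.112)]: print(n,x-s*l,y+c*l,z)
E
```

```text
1280 [ 0.59175506 -0.10912218  0.1264311 ] [ 0.61807426 -0.08413738  0.14536825]
[ 0.60462726 -0.09817587  0.13035296] 0.0003568051790555197
   size [22.1 22.2] n 296 resid mm [0.  0.6]
   size [22.2 21.3] n 375 resid mm [ 0.1 -0.7]
   size [21.9 22.3] n 316 resid mm [-0.2  0.6]
   size [22.  21.3] n 370 resid mm [ 0.1 -0.5]
pose x,y,yaw 0.6039 -0.0872 4.63
knob 0.604793575439419 -0.09765067929669421 0.129
pivot 0.6127496582608999 -0.19582883748953128 0.112
```

Call:
{"fn": "step_arm", "kwargs": {
  "moves": [
    {"linear": [-0.05,0,1],"delta_rot": [0,0,0],"fingers": -1},
    {"linear": [0,0,1],"delta_rot": [0,0,0],"fingers": -1},
    {"linear": [0,0,1],"delta_rot": [0,0,0],"fingers": -1},
    {"linear": [0,0,1],"delta_rot": [0,0,0],"fingers": -1},
    {"linear": [0,0,0.95],"delta_rot": [0,0,0],"fingers": 0},
    {"linear": [0,0,0],"delta_rot": [0,0,0],"fingers": 1},
    {"linear": [0,0,0],"delta_rot": [0,0,0],"fingers": 1},
    {"linear": [0,0,0],"delta_rot": [0,0,0],"fingers": 1},
    {"linear": [0,0,0],"delta_rot": [0,0,0],"fingers": 1},
    {"linear": [0,0,0],"delta_rot": [0,0,0],"fingers": 1}
  ],
  "force": 25
}}

```text
clock: 10.1
ee_pos: [0.6047, -0.0994, 0.1136]
tcp_rot: [2.128, 2.309, 0.002]
wrist_force: [-0.7, -0.4, 4.8]
opening: 0.0263
```

```bash
python3 - <<'E'
from h import *
st()
# arc rows: (tool x, tool z) in units 20mm
q=np.linspace(0,2.27,20); l=1.396-q
pts=np.stack([100*np.sin(l),-100*np.cos(l)],1)/20
print(np.round(np.diff(pts,axis=0),2).tolist())
E
```

```text
t 10.1 tcp [ 0.6047 -0.0994  0.1136] yaw_x 94.67 zdir [ 1.9e-03 -2.0e-04 -1.0e+00] open 0.0263 F [-0.7 -0.4  4.8] q [-0.34  0.7   0.63  1.97 -0.64  0.68  0.78]
[[-0.14, -0.58], [-0.21, -0.56], [-0.27, -0.53], [-0.33, -0.5], [-0.39, -0.45], [-0.44, -0.4], [-0.49, -0.35], [-0.52, -0.29], [-0.55, -0.22], [-0.58, -0.15], [-0.59, -0.08], [-0.6, -0.01], [-0.59, 0.06], [-0.58, 0.13], [-0.56, 0.2], [-0.54, 0.26], [-0.5, 0.32], [-0.46, 0.38], [-0.41, 0.43]]
```

Call:
{"fn": "step_arm", "kwargs": {
  "moves": [
    {"linear": [-0.14,0,-0.58],"delta_rot": [0,0,0],"fingers": 1},
    {"linear": [-0.21,0,-0.56],"delta_rot": [0,0,0],"fingers": 1},
    {"linear": [-0.27,0,-0.53],"delta_rot": [0,0,0],"fingers": 1},
    {"linear": [-0.33,0,-0.5],"delta_rot": [0,0,0],"fingers": 1},
    {"linear": [-0.39,0,-0.45],"delta_rot": [0,0,0],"fingers": 1},
    {"linear": [-0.44,0,-0.4],"delta_rot": [0,0,0],"fingers": 1},
    {"linear": [-0.49,0,-0.35],"delta_rot": [0,0,0],"fingers": 1},
    {"linear": [-0.52,0,-0.29],"delta_rot": [0,0,0],"fingers": 1},
    {"linear": [-0.55,0,-0.22],"delta_rot": [0,0,0],"fingers": 1},
    {"linear": [-0.58,0,-0.15],"delta_rot": [0,0,0],"fingers": 1}
  ]
}}

```text
clock: 11.1
ee_pos: [0.611, -0.1773, 0.1942]
tcp_rot: [-2.128, -2.31, -0.003]
wrist_force: [3.1, 3.9, 1.7]
opening: 0.0256
```

```bash
python3 t.py w4
```

```text
t 11.1 tcp [ 0.611  -0.1773  0.1942] yaw_x 94.69 zdir [ 0.0011  0.0017 -1.    ] open 0.0256 F [3.1 3.9 1.7] q [-0.26  0.62  0.72  1.87 -0.54  0.85  0.81]
```

View pics/w4.png

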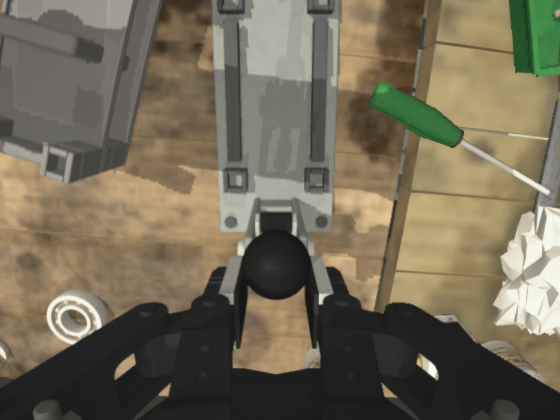

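The knob at (277,265) is held between the fingers, just short of upright. The bearing on the right is at (78,318). I'll continue the arc.

Call:
{"fn": "step_arm", "kwargs": {
  "moves": [
    {"linear": [-0.59,0,-0.08],"delta_rot": [0,0,0],"fingers": 1},
    {"linear": [-0.6,0,-0.01],"delta_rot": [0,0,0],"fingers": 1},
    {"linear": [-0.59,0,0.06],"delta_rot": [0,0,0],"fingers": 1},
    {"linear": [-0.58,0,0.13],"delta_rot": [0,0,0],"fingers": 1},
    {"linear": [-0.56,0,0.2],"delta_rot": [0,0,0],"fingers": 1},
    {"linear": [-0.54,0,0.26],"delta_rot": [0,0,0],"fingers": 1},
    {"linear": [-0.5,0,0.32],"delta_rot": [0,0,0],"fingers": 1},
    {"linear": [-0.46,0,0.38],"delta_rot": [0,0,0],"fingers": 1},
    {"linear": [-0.41,0,0.43],"delta_rot": [0,0,0],"fingers": 1},
    {"linear": [0,0,0],"delta_rot": [0,0,0],"fingers": 1}
  ]
}}

```text
clock: 12.15
ee_pos: [0.6172, -0.2746, 0.1575]
tcp_rot: [-2.13, -2.307, 0.003]
wrist_force: [0.5, -0.1, 0.6]
opening: 0.0001
```

```bash
python3 t.py w5
```

```text
t 12.15 tcp [ 0.6172 -0.2746  0.1575] yaw_x 94.57 zdir [-0.0025  0.     -1.    ] open 0.0001 F [ 0.5 -0.1  0.6] q [-0.08  0.71  0.67  1.8  -0.57  0.84  0.95]
```

View pics/w5.png

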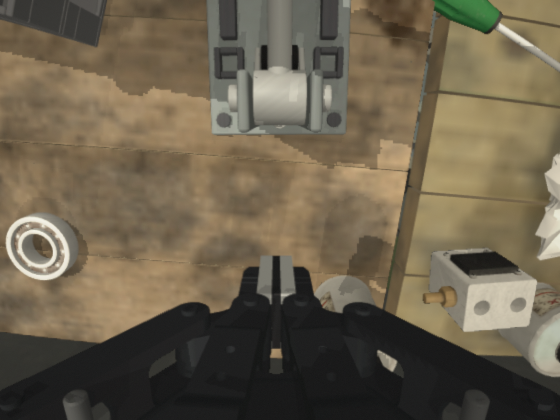

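The grip let go, and the lever is back closed (knob end at top, around (280,0)). I'll return above it, measure the knob, and regrip deeper and firmer.

Call:
{"fn": "step_arm", "kwargs": {
  "moves": [
    {"linear": [0,0,-1],"delta_rot": [0,0,0],"fingers": -1},
    {"linear": [0,0,-1],"delta_rot": [0,0,0],"fingers": -1},
    {"linear": [0.98,0,-1],"delta_rot": [0,0,0],"fingers": -1},
    {"linear": [0.98,0,0],"delta_rot": [0,0,0],"fingers": -1},
    {"linear": [0.98,0,0],"delta_rot": [0,0,0],"fingers": -1},
    {"linear": [0.98,0,0],"delta_rot": [0,0,0],"fingers": -1},
    {"linear": [0.98,0,0],"delta_rot": [0,0,0],"fingers": -1},
    {"linear": [0.98,0,0],"delta_rot": [0,0,0],"fingers": -1},
    {"linear": [0.98,0,0],"delta_rot": [0,0,0],"fingers": -1},
    {"linear": [0.98,0,0],"delta_rot": [0,0,0],"fingers": -1},
    {"linear": [0.98,0,0.3],"delta_rot": [0,0,0],"fingers": -1},
    {"linear": [0,0,0],"delta_rot": [0,0,0],"fingers": -1},
    {"linear": [0,0,0],"delta_rot": [0,0,0],"fingers": -1}
  ]
}}

```text
clock: 13.5
ee_pos: [0.6041, -0.0974, 0.2134]
tcp_rot: [2.127, 2.311, 0.0]
wrist_force: [0.1, -0.2, 0.2]
opening: 0.0853
```

```bash
cat > knob.py <<'E'
from fit3 import *
from scipy.optimize import least_squares
n=sys.argv[1]; x0,y0,z0=map(float,sys.argv[2:5])
p,im,d=load(n); P=cloud(p,d); g=im.max(2)
m=(g<75)&(abs(P[...,0]-x0)<.025)&(abs(P[...,1]-y0)<.03)&(abs(P[...,2]-z0)<.025)
q=P[m]; f=lambda c: np.linalg.norm(q-c,axis=1)-.014
s=least_squares(f,[x0,y0,z0],loss='soft_l1',f_scale=.001); print('knob',len(q),np.round(s.x,4), np.abs(f(s.x)).mean())
plan(s.x-[0,0,.019],94.63)
E
python3 t.py w6; python3 knob.py w6 .605 -.098 .13
```

```text
t 13.5 tcp [ 0.6041 -0.0974  0.2134] yaw_x 94.75 zdir [ 3.e-04 -3.e-04 -1.e+00] open 0.0853 F [ 0.1 -0.2  0.2] q [-0.42  0.58  0.75  1.91 -0.51  0.86  0.68]
knob 1243 [ 0.6046 -0.0982  0.1304] 0.00035769464372025514
t 13.55 tcp [ 0.6041 -0.0985  0.2136] yaw_x 94.65 zdir [ 8.e-04 -9.e-04 -1.e+00] open 0.0853 F [-0.1 -0.8  0.7] q [-0.42  0.58  0.75  1.91 -0.51  0.86  0.68]
lin units in present tool axes [0.021 0.021 5.112]
rot units [0.005 0.007 0.002] ; lin units after turn [0.016 0.025 5.112]
```

Call:
{"fn": "step_arm", "kwargs": {
  "moves": [
    {"linear": [0,0,1],"delta_rot": [0,0,0],"fingers": -1},
    {"linear": [0,0,1],"delta_rot": [0,0,0],"fingers": -1},
    {"linear": [0,0,1],"delta_rot": [0,0,0],"fingers": -1},
    {"linear": [0,0,1],"delta_rot": [0,0,0],"fingers": -1},
    {"linear": [0,0,1],"delta_rot": [0,0,0],"fingers": -1},
    {"linear": [0,0,0.3],"delta_rot": [0,0,0],"fingers": 0},
    {"linear": [0,0,0],"delta_rot": [0,0,0],"fingers": 1},
    {"linear": [0,0,0],"delta_rot": [0,0,0],"fingers": 1},
    {"linear": [0,0,0],"delta_rot": [0,0,0],"fingers": 1},
    {"linear": [0,0,0],"delta_rot": [0,0,0],"fingers": 1},
    {"linear": [0,0,0],"delta_rot": [0,0,0],"fingers": 1}
  ],
  "force": 60
}}

```text
clock: 14.65
ee_pos: [0.6046, -0.0983, 0.1085]
tcp_rot: [2.128, 2.308, 0.002]
wrist_force: [-1.6, -0.4, 6.0]
opening: 0.0253
```

Call:
{"fn": "step_arm", "kwargs": {
  "moves": [
    {"linear": [-0.14,0,-0.58],"delta_rot": [0,0,0],"fingers": 1},
    {"linear": [-0.21,0,-0.56],"delta_rot": [0,0,0],"fingers": 1},
    {"linear": [-0.27,0,-0.53],"delta_rot": [0,0,0],"fingers": 1},
    {"linear": [-0.33,0,-0.5],"delta_rot": [0,0,0],"fingers": 1},
    {"linear": [-0.39,0,-0.45],"delta_rot": [0,0,0],"fingers": 1},
    {"linear": [-0.44,0,-0.4],"delta_rot": [0,0,0],"fingers": 1},
    {"linear": [-0.49,0,-0.35],"delta_rot": [0,0,0],"fingers": 1},
    {"linear": [-0.52,0,-0.29],"delta_rot": [0,0,0],"fingers": 1},
    {"linear": [-0.55,0,-0.22],"delta_rot": [0,0,0],"fingers": 1},
    {"linear": [-0.58,0,-0.15],"delta_rot": [0,0,0],"fingers": 1}
  ]
}}

```text
clock: 15.65
ee_pos: [0.6095, -0.1779, 0.1891]
tcp_rot: [-2.131, -2.308, 0.001]
wrist_force: [0.1, -0.7, -0.1]
opening: 0.0001
```

Call:
{"fn": "step_arm", "kwargs": {
  "moves": [
    {"linear": [-0.59,0,-0.08],"delta_rot": [0,0,0],"fingers": 1},
    {"linear": [-0.6,0,-0.01],"delta_rot": [0,0,0],"fingers": 1},
    {"linear": [-0.59,0,0.06],"delta_rot": [0,0,0],"fingers": 1},
    {"linear": [-0.58,0,0.13],"delta_rot": [0,0,0],"fingers": 1}
  ]
}}

```text
clock: 16.05
ee_pos: [0.6142, -0.2239, 0.1857]
tcp_rot: [-2.129, -2.31, -0.0]
wrist_force: [-0.6, -0.3, 0.3]
opening: -0.0002
```

```bash
python3 - <<'E'
from fit3 import *
from scipy.optimize import least_squares
p,im,d=load('w4'); P=cloud(p,d)
r,c=np.mgrid[0:420,0:560]
m=((c-277)**2+(r-265)**2<28**2)
q=P[m]; q=q[~np.isnan(q[:,0])]; print(len(q),q.min(0),q.max(0))
f=lambda c: np.linalg.norm(q-c,axis=1)-.014
s=least_squares(f,[.61,-.17,.21],loss='soft_l1',f_scale=.001); print(s.x,np.abs(f(s.x)).mean())
v=s.x-[.6127,-.1958,.112]; print(v,np.linalg.norm(v[1:]),np.arctan2(v[1],v[2]))
st()
E
```

```text
2437 [ 0.60015766 -0.17173102  0.21188311] [ 0.6209213  -0.15246993  0.22330927]
[ 0.61027041 -0.16573308  0.20821327] 0.00040954777635591934
[-0.00242959  0.03006692  0.09621327] 0.10080185216570818 0.30288745339825734
t 16.05 tcp [ 0.6142 -0.2239  0.1857] yaw_x 94.66 zdir [ 0.e+00  1.e-04 -1.e+00] open -0.0002 F [-0.6 -0.3  0.3] q [-0.18  0.65  0.7   1.83 -0.54  0.85  0.87]
```

```bash
python3 - <<'E'
from fit3 import *
for n in ['w1','w2','scene0','side0']:
    p,im,d=load(n); P=cloud(p,d); print(n)
    for y0 in np.arange(.03,.27,.03):
        row=[]
        for x0 in np.arange(.42,.66,.03):
            q=P[(P[...,0]>=x0)&(P[...,0]<x0+.03)&(P[...,1]>=y0)&(P[...,1]<y0+.03)&(P[...,2]<.23)]
            row.append(int(1000*np.percentile(q[:,2],98)) if len(q)>3 else None)
        print(round(y0,2),row)
E
```

```text
w1
0.03 [108, 138, 138, 138, 107, 3, 3, 2, 3]
0.06 [106, 159, 160, 160, 121, 3, 3, 2, 2]
0.09 [94, 160, 160, 160, 138, 2, 3, 2, 2]
0.12 [88, 160, 160, 160, 155, None, None, 2, 2]
0.15 [166, 193, 194, 194, 194, 195, None, 3, 3]
0.18 [196, 196, 197, 197, 197, 197, 40, 18, 18]
0.21 [198, 198, 198, 197, 198, 197, 50, 18, 18]
0.24 [40, 44, 197, 197, 198, 198, 57, 17, 18]
0.27 [197, 197, 197, 197, 197, 197, 66, 66, 3]
w2
0.03 [115, 137, 137, 137, 90, 2, 2, 2, 3]
0.06 [109, 159, 159, 159, 2, 2, 2, 2, 2]
0.09 [96, 159, 160, 160, 138, 3, 2, 2, None]
0.12 [2, 159, 160, 160, 155, 26, 2, 2, None]
0.15 [187, 192, 193, 194, 194, 194, 20, 2, 2]
0.18 [193, 194, 195, 196, 197, 197, 39, 18, 18]
0.21 [41, 42, None, None, 196, 197, 42, 18, 18]
0.24 [40, 41, None, None, None, None, None, 16, 18]
0.27 [18, 19, None, None, None, None, None, None, 3]
scene0
0.03 [113, 135, 136, 135, 101, 1, 1, 1, 1]
0.06 [106, 157, 158, 157, None, 1, 1, 0, 0]
0.09 [99, 158, 159, 158, None, None, 1, 1, 1]
0.12 [84, 158, 159, 159, 154, None, None, 1, 1]
0.15 [188, 188, 191, 191, 192, 192, None, 1, 1]
0.18 [193, 193, 194, 194, 195, 195, None, 16, 16]
0.21 [194, 195, 195, 194, 195, 194, None, None, 16]
0.24 [38, 188, 194, 195, 195, 195, None, None, 16]
0.27 [194, 195, 195, 196, 195, 195, None, None, None]
side0
0.03 [102, 1, -340, -343, -339, -338, -340, -368, 2]
0.06 [100, 156, 159, 159, -397, -343, -334, 1, 2]
0.09 [94, 159, 159, 159, None, -530, 1, 2, 2]
0.12 [2, 111, None, -510, None, -522, 2, 2, 2]
0.15 [176, 192, 193, 194, 194, 193, 1, 2, 1]
0.18 [195, 195, 196, 196, 196, 196, 38, 16, 17]
0.21 [196, 196, 196, 197, 197, 197, 49, 17, 16]
0.24 [39, 43, 196, 197, 197, 197, 59, 15, 16]
0.27 [196, 196, 196, 197, 197, 196, 64, 61, 2]
```

```bash
python3 - <<'E'
import numpy as np
a=np.radians(32); X=np.array([np.cos(a),-np.sin(a)]); Z=np.array([-np.sin(a),-np.cos(a)])
th=np.concatenate([np.linspace(1.396,-.45,17)])
T=np.stack([100*np.sin(th)+13.2,100*np.cos(th)-26],1)
D=np.diff(T,axis=0)
print([[round(d@X/20,2),round(d@Z/20,2)] for d in D])
E
```

```text
[[np.float64(-0.41), np.float64(-0.41)], [np.float64(-0.45), np.float64(-0.36)], [np.float64(-0.49), np.float64(-0.3)], [np.float64(-0.52), np.float64(-0.24)], [np.float64(-0.55), np.float64(-0.18)], [np.float64(-0.56), np.float64(-0.12)], [np.float64(-0.57), np.float64(-0.05)], [np.float64(-0.58), np.float64(0.02)], [np.float64(-0.57), np.float64(0.08)], [np.float64(-0.56), np.float64(0.15)], [np.float64(-0.54), np.float64(0.21)], [np.float64(-0.51), np.float64(0.27)], [np.float64(-0.47), np.float64(0.33)], [np.float64(-0.43), np.float64(0.38)], [np.float64(-0.39), np.float64(0.43)], [np.float64(-0.33), np.float64(0.47)]]
```

Call:
{"fn": "step_arm", "kwargs": {
  "moves": [
    {"linear": [0,0,-1],"delta_rot": [0,0,0],"fingers": 1},
    {"linear": [0,0,-1],"delta_rot": [0,0,0],"fingers": 1},
    {"linear": [0.97,0,-1],"delta_rot": [0,0,0],"fingers": 1},
    {"linear": [0.97,0,0],"delta_rot": [0,0,0],"fingers": 1},
    {"linear": [0.97,0,0],"delta_rot": [0,0,0],"fingers": 1},
    {"linear": [0.97,0,0],"delta_rot": [0,0,0],"fingers": 1},
    {"linear": [0.97,0,0],"delta_rot": [0,0,0],"fingers": 1},
    {"linear": [0.97,0,0],"delta_rot": [0,0,0],"fingers": 1},
    {"linear": [0.97,0,0],"delta_rot": [0,0,0],"fingers": 1},
    {"linear": [0.97,0,0],"delta_rot": [0,0,0],"fingers": 1},
    {"linear": [0.97,0,0],"delta_rot": [0,0,0],"fingers": 1},
    {"linear": [0.97,0,0],"delta_rot": [0,0,0],"fingers": 1},
    {"linear": [0,0,0],"delta_rot": [0,-1,0],"fingers": 1},
    {"linear": [0,0,0],"delta_rot": [0,-1,0],"fingers": 1},
    {"linear": [0,0,0],"delta_rot": [0,-1,0],"fingers": 1},
    {"linear": [0,0,0],"delta_rot": [0,-1,0],"fingers": 1},
    {"linear": [0,0,0],"delta_rot": [0,0,0],"fingers": 1},
    {"linear": [0,0,0],"delta_rot": [0,0,0],"fingers": 1}
  ]
}}

```text
clock: 17.85
ee_pos: [0.5983, -0.0288, 0.2448]
tcp_rot: [1.817, 1.976, -0.524]
wrist_force: [-0.1, -0.8, 0.7]
opening: 0.0002
```

```bash
python3 t.py w7
```

```text
t 17.85 tcp [ 0.5983 -0.0288  0.2448] yaw_x 94.85 zdir [ 0.042  -0.5284 -0.848 ] open 0.0002 F [-0.1 -0.8  0.7] q [-0.99  0.75  1.11  1.95 -0.14  0.77  0.15]
```

View pics/w7.png

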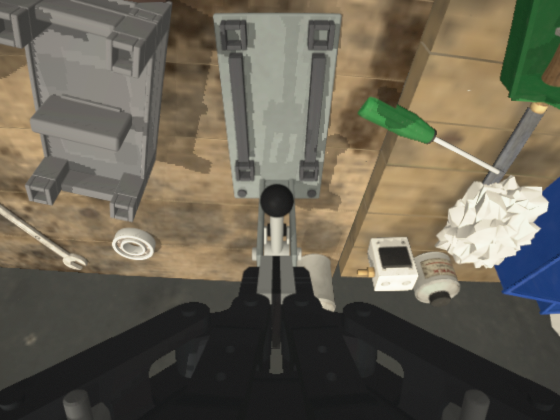

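Knob at (277,200), closed; the tilted shut fingers line up with it. Next they go down below and in front of the knob.

Call:
{"fn": "step_arm", "kwargs": {
  "moves": [
    {"linear": [0.53,0,0.85],"delta_rot": [0,0,0],"fingers": 1},
    {"linear": [0.53,0,0.85],"delta_rot": [0,0,0],"fingers": 1},
    {"linear": [0.53,0,0.85],"delta_rot": [0,0,0],"fingers": 1},
    {"linear": [0.53,0,0.85],"delta_rot": [0,0,0],"fingers": 1},
    {"linear": [0.53,0,0.85],"delta_rot": [0,0,0],"fingers": 1},
    {"linear": [0.53,0,0.85],"delta_rot": [0,0,0],"fingers": 1},
    {"linear": [0.53,0,0.85],"delta_rot": [0,0,0],"fingers": 1},
    {"linear": [-0.58,0,0.36],"delta_rot": [0,0,0],"fingers": 1},
    {"linear": [-0.58,0,0.36],"delta_rot": [0,0,0],"fingers": 1},
    {"linear": [-0.58,0,0.36],"delta_rot": [0,0,0],"fingers": 1},
    {"linear": [0,0,0],"delta_rot": [0,0,0],"fingers": 1}
  ]
}}

```text
clock: 19.0
ee_pos: [0.6016, -0.0751, 0.1081]
tcp_rot: [1.825, 1.965, -0.521]
wrist_force: [-0.9, 0.1, -1.2]
opening: 0.0001
```

```bash
python3 t.py w8
```

```text
t 19.0 tcp [ 0.6016 -0.0751  0.1081] yaw_x 94.18 zdir [ 0.0423 -0.529  -0.8476] open 0.0001 F [-0.9  0.1 -1.2] q [-0.81  0.9   0.92  2.04 -0.25  0.49  0.18]
```

View pics/w8.png

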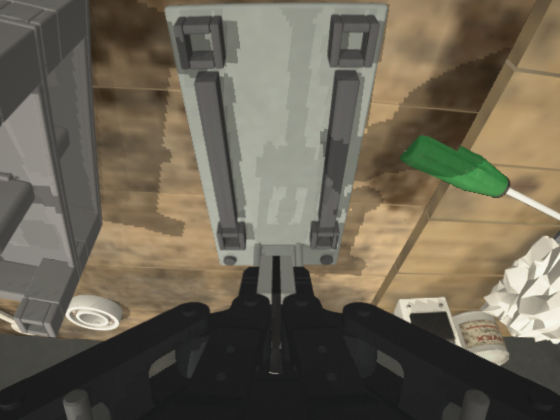

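Call:
{"fn": "step_arm", "kwargs": {
  "moves": [
    {"linear": [-0.33,0,0.42],"delta_rot": [0,0,0],"fingers": 1},
    {"linear": [-0.41,0,-0.41],"delta_rot": [0,0,0],"fingers": 1},
    {"linear": [-0.45,0,-0.36],"delta_rot": [0,0,0],"fingers": 1},
    {"linear": [-0.49,0,-0.3],"delta_rot": [0,0,0],"fingers": 1},
    {"linear": [-0.52,0,-0.24],"delta_rot": [0,0,0],"fingers": 1}
  ]
}}

```text
clock: 19.55
ee_pos: [0.6036, -0.0922, 0.1424]
tcp_rot: [1.82, 1.982, -0.517]
wrist_force: [-2.9, 12.5, -0.3]
opening: 0.0
```

```bash
python3 - <<'E'
from h import *
st()
im,d=camera('scene'); save('s9.png',cv2.resize(im[120:320,180:420],None,fx=3,fy=3))
E
```

```text
t 19.55 tcp [ 0.6036 -0.0922  0.1424] yaw_x 94.95 zdir [ 0.0418 -0.5219 -0.852 ] open 0.0 F [-2.9 12.5 -0.3] q [-0.8   0.85  0.95  2.03 -0.21  0.53  0.22]
```

View pics/s9.png

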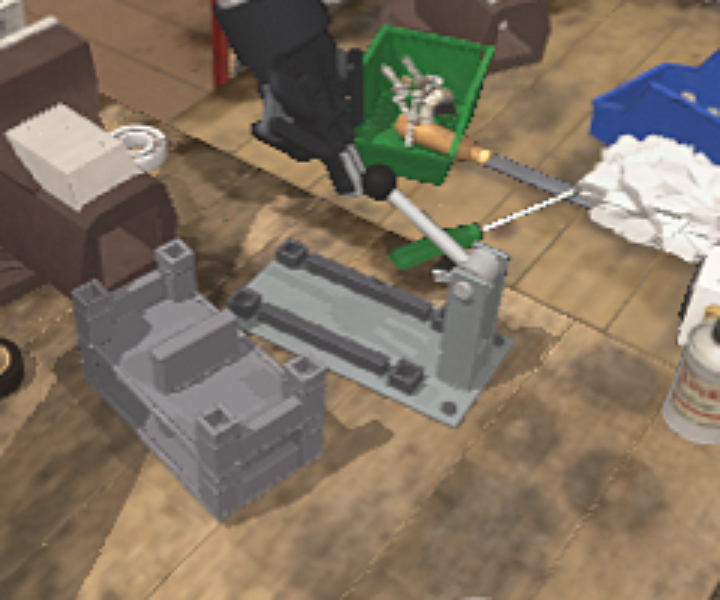

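The fingers are pushing the knob (crop (380,182)) up the arc as planned, so I'll continue over dead centre.

Call:
{"fn": "step_arm", "kwargs": {
  "moves": [
    {"linear": [-0.55,0,-0.18],"delta_rot": [0,0,0],"fingers": 1},
    {"linear": [-0.56,0,-0.12],"delta_rot": [0,0,0],"fingers": 1},
    {"linear": [-0.57,0,-0.05],"delta_rot": [0,0,0],"fingers": 1},
    {"linear": [-0.58,0,0.02],"delta_rot": [0,0,0],"fingers": 1},
    {"linear": [-0.57,0,0.08],"delta_rot": [0,0,0],"fingers": 1},
    {"linear": [-0.56,0,0.15],"delta_rot": [0,0,0],"fingers": 1},
    {"linear": [-0.54,0,0.21],"delta_rot": [0,0,0],"fingers": 1},
    {"linear": [-0.51,0,0.27],"delta_rot": [0,0,0],"fingers": 1},
    {"linear": [-0.47,0,0.33],"delta_rot": [0,0,0],"fingers": 1},
    {"linear": [-0.43,0,0.38],"delta_rot": [0,0,0],"fingers": 1},
    {"linear": [0,0,0],"delta_rot": [0,0,0],"fingers": 1}
  ]
}}

```text
clock: 20.7
ee_pos: [0.6111, -0.2032, 0.1825]
tcp_rot: [1.822, 1.969, -0.524]
wrist_force: [-0.5, -0.4, -0.0]
opening: -0.0001
```

```bash
python3 - <<'E'
from h import *
st()
im,d=camera('scene'); save('s10.png',cv2.resize(im[120:320,180:420],None,fx=3,fy=3))
E
```

```text
t 20.7 tcp [ 0.6111 -0.2032  0.1825] yaw_x 94.44 zdir [ 0.0407 -0.5296 -0.8473] open -0.0001 F [-0.5 -0.4 -0. ] q [-0.63  0.79  0.97  2.   -0.15  0.5   0.34]
```

View pics/s10.png

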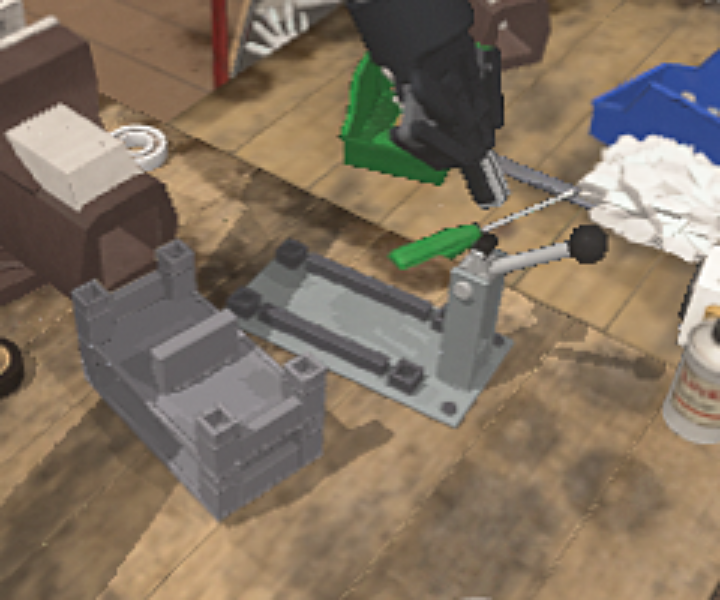

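```bash
python3 - <<'E'
from h import *
p=camera_params('scene')
for q in [2.27,2.1,1.9]:
    l=1.396-q; c=.1*np.sin(l); print(q,proj(p,np.array([.6127-c*.0807,-.1958+c*.9967,.112+.1*np.cos(l)])))
E
```

```text
2.27 [[375.44108221 200.69213501]]
2.1 [[371.13029173 194.167947  ]]
1.9 [[364.70165091 187.09294964]]
```

Lever confirmed fully open: the knob shows at (376,201), and (375,201) is predicted for 2.27 rad. Next, the top tray.

Call:
{"fn": "step_arm", "kwargs": {
  "moves": [
    {"linear": [0,0,-1],"delta_rot": [0,0,0],"fingers": 1},
    {"linear": [0,0,-1],"delta_rot": [0,0,0],"fingers": 1},
    {"linear": [0,0,-1],"delta_rot": [0,0,0],"fingers": 1},
    {"linear": [0,0,-1],"delta_rot": [0,0,0],"fingers": 1},
    {"linear": [0,0,0],"delta_rot": [0,1,0],"fingers": 0},
    {"linear": [0,0,0],"delta_rot": [0,1,0],"fingers": 0},
    {"linear": [0,0,0],"delta_rot": [0,1,0],"fingers": 0},
    {"linear": [0,0,0],"delta_rot": [0,1,0],"fingers": 0},
    {"linear": [0,0,0],"delta_rot": [0,0,-1],"fingers": 0},
    {"linear": [0,0,0],"delta_rot": [0,0,-1],"fingers": 0},
    {"linear": [0,0,0],"delta_rot": [0,0,-1],"fingers": 0},
    {"linear": [0,0,0],"delta_rot": [0,0,-1],"fingers": 0},
    {"linear": [0,0,0],"delta_rot": [0,0,-1],"fingers": 0},
    {"linear": [0,0,0],"delta_rot": [0,0,-1],"fingers": 0},
    {"linear": [0,0,0],"delta_rot": [0,0,-1],"fingers": 0},
    {"linear": [0,0,0],"delta_rot": [0,0,-1],"fingers": 0},
    {"linear": [0,0,0],"delta_rot": [0,0,-1],"fingers": 0},
    {"linear": [0,0,0],"delta_rot": [0,0,0],"fingers": 0}
  ]
}}

```text
clock: 22.55
ee_pos: [0.6086, -0.1577, 0.2497]
tcp_rot: [-0.365, -3.12, -0.001]
wrist_force: [0.0, -0.9, 0.1]
opening: 0.0428
```

```bash
python3 -c "
from h import *
plan([.4403,-.0646,.25],166.7)"
```

```text
t 22.55 tcp [ 0.6086 -0.1577  0.2497] yaw_x 166.67 zdir [-5.e-04  4.e-04 -1.e+00] open 0.0428 F [ 0.  -0.9  0.1] q [-0.06  0.47  0.33  1.83 -0.19  0.88  1.71]
lin units in present tool axes [ 9.262e+00  2.586e+00 -9.000e-03]
rot units [ 0.002 -0.004 -0.004] ; lin units after turn [ 9.26   2.592 -0.014]
```

Call:
{"fn": "step_arm", "kwargs": {
  "moves": [
    {"linear": [0.93,0.26,0],"delta_rot": [0,0,0],"fingers": 0},
    {"linear": [0.93,0.26,0],"delta_rot": [0,0,0],"fingers": 0},
    {"linear": [0.93,0.26,0],"delta_rot": [0,0,0],"fingers": 0},
    {"linear": [0.93,0.26,0],"delta_rot": [0,0,0],"fingers": 0},
    {"linear": [0.93,0.26,0],"delta_rot": [0,0,0],"fingers": 0},
    {"linear": [0.93,0.26,0],"delta_rot": [0,0,0],"fingers": 0},
    {"linear": [0.93,0.26,0],"delta_rot": [0,0,0],"fingers": 0},
    {"linear": [0.93,0.26,0],"delta_rot": [0,0,0],"fingers": 0},
    {"linear": [0.93,0.26,0],"delta_rot": [0,0,0],"fingers": 0},
    {"linear": [0.9,0.25,0],"delta_rot": [0,0,0],"fingers": 0},
    {"linear": [0,0,0],"delta_rot": [0,0,0],"fingers": 0},
    {"linear": [0,0,0],"delta_rot": [0,0,0],"fingers": 0}
  ]
}}

```text
clock: 23.75
ee_pos: [0.4409, -0.0646, 0.2501]
tcp_rot: [0.367, 3.119, -0.0]
wrist_force: [0.7, -0.1, -0.2]
opening: 0.0431
```

```bash
python3 t.py w11; python3 - <<'E'
from fit3 import *
p,im,d=load('w11'); P=cloud(p,d)
x,y,w=pose(p,P,.4403,-.0646,np.radians(-13.3),.108,.038,.078)
plan([x,y,.071],180+np.degrees(w))
E
```

```text
t 23.75 tcp [ 0.4409 -0.0646  0.2501] yaw_x 166.6 zdir [ 1.1e-03 -2.0e-04 -1.0e+00] open 0.0431 F [ 0.7 -0.1 -0.2] q [-0.25  0.22  0.35  2.21 -0.11  0.73  1.51]
   size [23.2 22.1] n 532 resid mm [0.3 0.2]
   size [22.5 21.2] n 509 resid mm [ 0.1 -0.5]
   size [23.2 22.4] n 450 resid mm [-0.2  0.6]
   size [23.1 22.4] n 459 resid mm [-0.2 -0.3]
pose x,y,yaw 0.4399 -0.0643 -13.25
t 23.8 tcp [ 0.4415 -0.0649  0.2502] yaw_x 166.59 zdir [ 1.6e-03 -4.0e-04 -1.0e+00] open 0.043 F [ 0.7 -0.5 -0.5] q [-0.25  0.22  0.35  2.21 -0.11  0.73  1.51]
lin units in present tool axes [9.900e-02 7.000e-03 8.961e+00]
rot units [-0.     0.011 -0.021] ; lin units after turn [8.500e-02 7.000e-03 8.962e+00]
```

View pics/w11.png

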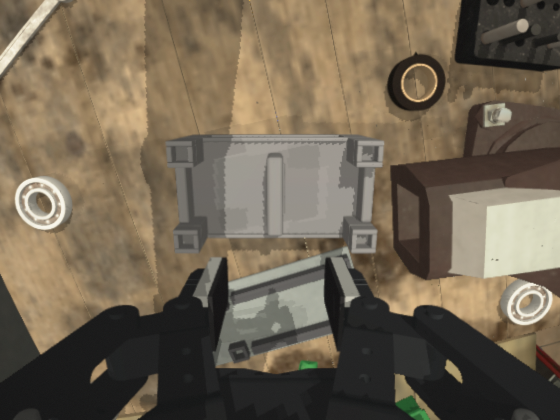

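Call:
{"fn": "step_arm", "kwargs": {
  "moves": [
    {"linear": [0.08,0,1],"delta_rot": [0,0,0],"fingers": 0},
    {"linear": [0,0,1],"delta_rot": [0,0,0],"fingers": 0},
    {"linear": [0,0,1],"delta_rot": [0,0,0],"fingers": 0},
    {"linear": [0,0,1],"delta_rot": [0,0,0],"fingers": 0},
    {"linear": [0,0,1],"delta_rot": [0,0,0],"fingers": 0},
    {"linear": [0,0,1],"delta_rot": [0,0,0],"fingers": 0},
    {"linear": [0,0,1],"delta_rot": [0,0,0],"fingers": 0},
    {"linear": [0,0,1],"delta_rot": [0,0,0],"fingers": 0},
    {"linear": [0,0,0.7],"delta_rot": [0,0,0],"fingers": 0},
    {"linear": [0,0,0.25],"delta_rot": [0,0,0],"fingers": 0},
    {"linear": [0,0,0],"delta_rot": [0,0,0],"fingers": 1},
    {"linear": [0,0,0],"delta_rot": [0,0,0],"fingers": 1},
    {"linear": [0,0,0],"delta_rot": [0,0,0],"fingers": 1},
    {"linear": [0,0,0],"delta_rot": [0,0,0],"fingers": 1}
  ],
  "force": 80
}}

```text
clock: 25.2
ee_pos: [0.4393, -0.0644, 0.0714]
tcp_rot: [0.365, 3.119, -0.0]
wrist_force: [0.1, -0.7, -1.7]
opening: 0.0131
```

Call:
{"fn": "step_arm", "kwargs": {
  "moves": [
    {"linear": [0,0,-0.5],"delta_rot": [0,0,0],"fingers": 1},
    {"linear": [0,0,-0.5],"delta_rot": [0,0,0],"fingers": 1},
    {"linear": [0,0,-0.5],"delta_rot": [0,0,0],"fingers": 1},
    {"linear": [0,0,-1],"delta_rot": [0,0,0],"fingers": 1},
    {"linear": [0,0,-1],"delta_rot": [0,0,0],"fingers": 1},
    {"linear": [0,0,-1],"delta_rot": [0,0,0],"fingers": 1},
    {"linear": [0,0,-1],"delta_rot": [0,0,0],"fingers": 1},
    {"linear": [0,0,-1],"delta_rot": [0,0,0],"fingers": 1},
    {"linear": [0,0,0],"delta_rot": [0,0,0],"fingers": 1}
  ]
}}

```text
clock: 26.1
ee_pos: [0.4402, -0.0643, 0.2036]
tcp_rot: [0.364, 3.114, 0.002]
wrist_force: [1.5, 0.1, -3.9]
opening: 0.0126
```

```bash
python3 t.py w12; python3 - <<'E'
from h import *
im,d=camera('scene'); save('s12.png',im)
E
```

```text
t 26.1 tcp [ 0.4402 -0.0643  0.2036] yaw_x 166.66 zdir [ 6.e-03  3.e-04 -1.e+00] open 0.0126 F [ 1.5  0.1 -3.9] q [-0.23  0.3   0.34  2.26 -0.17  0.6   1.57]
```

View pics/w12.png

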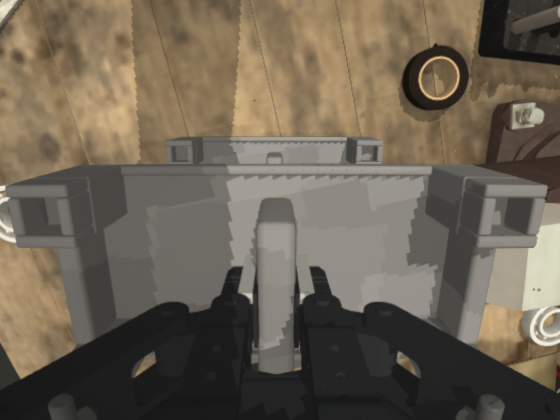

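View pics/s12.png

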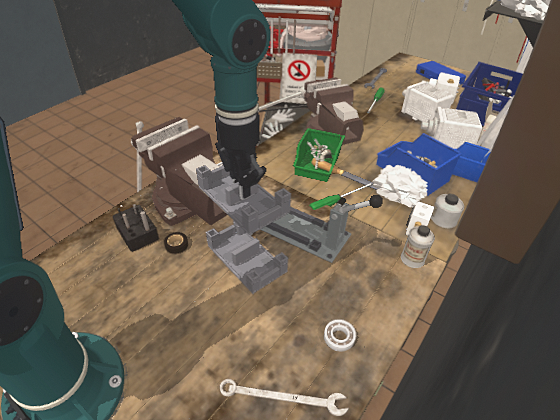

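```bash
python3 - <<'E'
from fit3 import *
p,im,d=load('w12'); P=cloud(p,d)
pose(p,P,.440,-.0643,np.radians(-13.3),.2406,.038,.078,tol=.005)
plan([.6039,-.0872,.2036],184.63)
E
```

```text
size [25.4 22.9] n 3586 resid mm [0.4 1.7]
   size [25.6 23. ] n 3649 resid mm [-0.4 -1.7]
pose x,y,yaw 0.4403 -0.0633 -13.32
t 26.2 tcp [ 0.4385 -0.064   0.2013] yaw_x 166.68 zdir [ 9.e-04  4.e-04 -1.e+00] open 0.0128 F [-0.3  0.7 -4.5] q [-0.23  0.3   0.34  2.26 -0.17  0.6   1.57]
lin units in present tool axes [-8.315  0.774 -0.108]
rot units [ 0.003  0.006 -2.244] ; lin units after turn [-8.149 -1.826 -0.115]
```

Call:
{"fn": "step_arm", "kwargs": {
  "moves": [
    {"linear": [-0.4,0.04,0],"delta_rot": [0,0,0],"fingers": 1},
    {"linear": [-0.8,0.08,0],"delta_rot": [0,0,0],"fingers": 1},
    {"linear": [-0.8,0.08,0],"delta_rot": [0,0,0],"fingers": 1},
    {"linear": [-0.8,0.08,0],"delta_rot": [0,0,0],"fingers": 1},
    {"linear": [-0.8,0.08,0],"delta_rot": [0,0,0],"fingers": 1},
    {"linear": [-0.8,0.07,0],"delta_rot": [0,0,0],"fingers": 1},
    {"linear": [-0.8,0.07,0],"delta_rot": [0,0,0],"fingers": 1},
    {"linear": [-0.8,0.07,0],"delta_rot": [0,0,0],"fingers": 1},
    {"linear": [-0.8,0.07,0],"delta_rot": [0,0,0],"fingers": 1},
    {"linear": [-0.8,0.07,0],"delta_rot": [0,0,0],"fingers": 1},
    {"linear": [-0.7,0.07,0],"delta_rot": [0,0,0],"fingers": 1},
    {"linear": [0,0,0],"delta_rot": [0,0,-0.56],"fingers": 1},
    {"linear": [0,0,0],"delta_rot": [0,0,-0.56],"fingers": 1},
    {"linear": [0,0,0],"delta_rot": [0,0,-0.56],"fingers": 1},
    {"linear": [0,0,0],"delta_rot": [0,0,-0.56],"fingers": 1},
    {"linear": [0,0,0],"delta_rot": [0,0,0],"fingers": 1},
    {"linear": [0,0,0],"delta_rot": [0,0,0],"fingers": 1}
  ]
}}

```text
clock: 27.9
ee_pos: [0.6036, -0.0874, 0.1996]
tcp_rot: [0.122, -3.137, -0.001]
wrist_force: [-0.3, 0.6, -4.2]
opening: 0.0128
```

```bash
python3 t.py w13; python3 - <<'E'
from fit3 import *
p,im,d=load('w13'); P=cloud(p,d)
x,y,w=pose(p,P,.604,-.0872,np.radians(4.6),.2406,.038,.078,tol=.006)
plan([.6039,-.0872,.2036],184.63)
E
```

```text
t 27.9 tcp [ 0.6036 -0.0874  0.1996] yaw_x -175.53 zdir [-2.2e-03  2.0e-04 -1.0e+00] open 0.0128 F [-0.3  0.6 -4.2] q [-0.09  0.49  0.23  1.91 -0.16  0.76  1.87]
   size [21.5 23.1] n 2945 resid mm [-0.3  3.7]
   size [21.3 23.1] n 2892 resid mm [ 0.3 -3.7]
pose x,y,yaw 0.6031 -0.0865 4.58
t 27.95 tcp [ 0.6037 -0.0874  0.1999] yaw_x -175.51 zdir [-1.7e-03  1.0e-04 -1.0e+00] open 0.013 F [-0.1 -0.5 -4. ] q [-0.09  0.49  0.23  1.91 -0.16  0.76  1.87]
lin units in present tool axes [-0.012  0.01  -0.187]
rot units [ 0.002 -0.012 -0.018] ; lin units after turn [-0.012  0.01  -0.187]
```

Call:
{"fn": "step_arm", "kwargs": {
  "moves": [
    {"linear": [0,0,0.9],"delta_rot": [0,0,0],"fingers": 1},
    {"linear": [0,0,0.9],"delta_rot": [0,0,0],"fingers": 1},
    {"linear": [0,0,0.9],"delta_rot": [0,0,0],"fingers": 1},
    {"linear": [0,0,0.9],"delta_rot": [0,0,0],"fingers": 1},
    {"linear": [0,0,0.9],"delta_rot": [0,0,0],"fingers": 1},
    {"linear": [0,0,0.9],"delta_rot": [0,0,0],"fingers": 1},
    {"linear": [0,0,0.9],"delta_rot": [0,0,0],"fingers": 1},
    {"linear": [0,0,0.6],"delta_rot": [0,0,0],"fingers": 1},
    {"linear": [0,0,0.3],"delta_rot": [0,0,0],"fingers": 1},
    {"linear": [0,0,0],"delta_rot": [0,0,0],"fingers": 1},
    {"linear": [0,0,0],"delta_rot": [0,0,0],"fingers": 1}
  ]
}}

```text
clock: 29.05
ee_pos: [0.6046, -0.0875, 0.0574]
tcp_rot: [-0.125, 3.138, -0.0]
wrist_force: [-0.0, 0.5, -3.8]
opening: 0.0131
```

```bash
python3 - <<'E'
from h import *
plan([.6039,-.0872,.031],184.63)
E
```

```text
t 29.05 tcp [ 0.6046 -0.0875  0.0574] yaw_x -175.44 zdir [ 1.e-03 -2.e-04 -1.e+00] open 0.0131 F [-0.   0.5 -3.8] q [-0.04  0.69  0.16  1.98 -0.22  0.48  1.93]
lin units in present tool axes [0.033 0.017 1.321]
rot units [-0.002  0.007 -0.008] ; lin units after turn [0.032 0.017 1.321]
```

Call:
{"fn": "step_arm", "kwargs": {
  "moves": [
    {"linear": [0.03,0.01,0.25],"delta_rot": [0,0,0],"fingers": 1},
    {"linear": [0,0,0.2],"delta_rot": [0,0,0],"fingers": 1},
    {"linear": [0,0,0.2],"delta_rot": [0,0,0],"fingers": 1},
    {"linear": [0,0,0.2],"delta_rot": [0,0,0],"fingers": 1},
    {"linear": [0,0,0],"delta_rot": [0,0,0],"fingers": 1}
  ]
}}

```text
clock: 29.55
ee_pos: [0.6029, -0.0871, 0.0393]
tcp_rot: [0.125, -3.138, -0.0]
wrist_force: [-0.4, -0.1, -3.8]
opening: 0.0133
```

Call:
{"fn": "step_arm", "kwargs": {
  "moves": [
    {"linear": [0,0,0.2],"delta_rot": [0,0,0],"fingers": 1},
    {"linear": [0,0,0.2],"delta_rot": [0,0,0],"fingers": 1},
    {"linear": [0,0,0],"delta_rot": [0,0,0],"fingers": 1}
  ]
}}

```text
clock: 29.85
ee_pos: [0.6036, -0.0873, 0.0318]
tcp_rot: [-0.125, 3.139, -0.0]
wrist_force: [-0.6, -0.1, -3.7]
opening: 0.0126
```

Call:
{"fn": "step_arm", "kwargs": {
  "moves": [
    {"linear": [0,0,0.1],"delta_rot": [0,0,0],"fingers": 1},
    {"linear": [0,0,0.05],"delta_rot": [0,0,0],"fingers": 1},
    {"linear": [0,0,0],"delta_rot": [0,0,0],"fingers": 1},
    {"linear": [0,0,0],"delta_rot": [0,0,0],"fingers": 0},
    {"linear": [0,0,0],"delta_rot": [0,0,0],"fingers": 0},
    {"linear": [0,0,0],"delta_rot": [0,0,0],"fingers": 0},
    {"linear": [0,0,-0.5],"delta_rot": [0,0,0],"fingers": 0},
    {"linear": [0,0,-1],"delta_rot": [0,0,0],"fingers": 0},
    {"linear": [0,0,-1],"delta_rot": [0,0,0],"fingers": 0},
    {"linear": [0,0,-1],"delta_rot": [0,0,0],"fingers": 0},
    {"linear": [0,0,-1],"delta_rot": [0,0,0],"fingers": 0},
    {"linear": [0,0,-1],"delta_rot": [0,0,0],"fingers": 0},
    {"linear": [0,0,-1],"delta_rot": [0,0,0],"fingers": 0},
    {"linear": [0,0,-1],"delta_rot": [0,0,0],"fingers": 0},
    {"linear": [0,0,-1],"delta_rot": [0,0,0],"fingers": 0},
    {"linear": [0,0,-1],"delta_rot": [0,0,0],"fingers": 0},
    {"linear": [0,0,0],"delta_rot": [0,0,0],"fingers": 0},
    {"linear": [0,0,0],"delta_rot": [0,0,0],"fingers": 0}
  ]
}}

```text
clock: 31.65
ee_pos: [0.6033, -0.0872, 0.2194]
tcp_rot: [-0.125, 3.138, 0.0]
wrist_force: [0.3, -0.1, -0.8]
opening: 0.0424
```

```bash
python3 t.py w14 bearing_1; python3 - <<'E'
from fit3 import *
p,im,d=load('w14'); P=cloud(p,d)
x,y,w=pose(p,P,.604,-.0872,np.radians(4.6),.068,.038,.078,tol=.005)
# heights of post tops
for a in(-1,1):
  for b in (-1,1):
    c,s=np.cos(w),np.sin(w); X=x+c*a*.038-s*b*.078; Y=y+s*a*.038+c*b*.078
    m=(abs(P[...,0]-X)<.011)&(abs(P[...,1]-Y)<.011)&(P[...,2]>.062)&(P[...,2]<.09); print(a,b,np.round(np.median(P[m][:,2]),4),m.sum())
E
```

```text
t 31.65 tcp [ 0.6033 -0.0872  0.2194] yaw_x -175.42 zdir [ 8.e-04  0.e+00 -1.e+00] open 0.0424 F [ 0.3 -0.1 -0.8] q [-0.1   0.47  0.24  1.9  -0.15  0.79  1.87]
   size [21.9 23.7] n 522 resid mm [0.5 0.5]
   size [21.9 22.5] n 503 resid mm [ 0.4 -0.7]
   size [22.  23.4] n 447 resid mm [-0.7  0.7]
   size [23.  23.2] n 461 resid mm [-0.2 -0.5]
pose x,y,yaw 0.6038 -0.0861 4.57
-1 -1 0.0688 475
-1 1 0.0688 469
1 -1 0.0688 436
1 1 0.0686 447
```

View pics/w14.png

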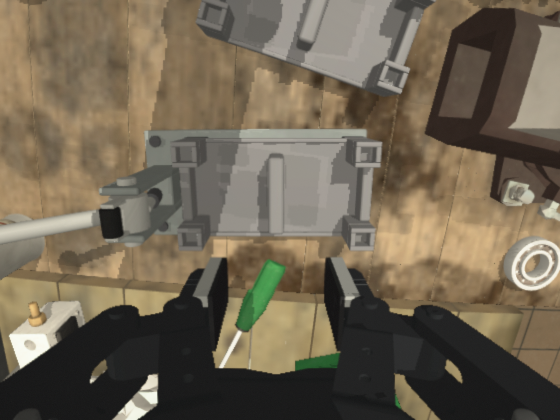

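```bash
python3 - <<'E'
from fit3 import *
for n in ['w1','scene0','side0']:
    p,im,d=load(n); P=cloud(p,d); print(n)
    for y0 in np.arange(.09,.36,.03):
        row=[]
        for x0 in np.arange(.60,.87,.03):
            q=P[(P[...,0]>=x0)&(P[...,0]<x0+.03)&(P[...,1]>=y0)&(P[...,1]<y0+.03)&(P[...,2]<.3)]
            row.append(int(1000*np.percentile(q[:,2],98)) if len(q)>3 else None)
        print(round(y0,2),row)
p,im,d=load('w14'); P=cloud(p,d)
q=P[(abs(P[...,0]-.669)<.045)&(abs(P[...,1]-.216)<.045)&(P[...,2]>.011)&(P[...,2]<.022)]
c,r=cv2.minEnclosingCircle((q[:,:2]*1000).astype(np.float32)); print('bearing',c,r)
plan([.669,.216,.2194],0)
E
```

```text
w1
0.09 [3, 2, 2, 2, 2, -16, -15, -15, -15, 40]
0.12 [None, 2, 2, 2, 2, -16, -16, -16, -15, -15]
0.15 [None, 3, 3, 2, 2, -16, -15, -16, -16, -16]
0.18 [40, 18, 18, 17, 2, -17, -16, -16, -17, -16]
0.21 [50, 18, 18, 18, 3, -18, -17, -17, -17, -17]
0.24 [57, 17, 18, 2, 2, -18, -18, -17, -18, -18]
0.27 [66, 66, 3, 3, 2, None, None, None, None, None]
0.3 [3, 3, 3, 3, 2, None, None, None, None, None]
0.33 [2, 3, 2, 2, 2, None, None, None, None, None]
0.36 [None, None, None, None, None, None, None, None, None, None]
scene0
0.09 [1, 1, 1, 1, 0, -17, -17, -17, -17, 58]
0.12 [None, 1, 1, 1, 1, -17, -17, -17, -17, -16]
0.15 [None, 1, 1, 1, 1, -17, -17, -18, -17, -17]
0.18 [None, 16, 16, 16, 1, -18, -18, -18, -18, -17]
0.21 [None, None, 16, 16, 1, -18, -18, -18, -18, -18]
0.24 [None, None, 16, 3, 1, -21, -20, -20, -20, -19]
0.27 [None, None, None, 1, 2, None, None, None, None, None]
0.3 [None, None, None, 0, 1, None, None, None, None, None]
0.33 [None, None, None, None, None, None, None, None, None, None]
0.36 [None, None, None, None, None, None, None, None, None, None]
side0
0.09 [1, 2, 2, 2, 2
[... 166 characters left out ...]
]
0.21 [49, 17, 16, 16, 3, -17, -19, -18, -18, -19]
0.24 [59, 15, 16, 3, 2, -18, -18, -19, -19, -19]
0.27 [64, 61, 2, 2, 2, None, None, None, None, None]
0.3 [2, 1, 1, 2, 2, None, None, None, None, None]
0.33 [1, 1, 1, 1, 1, None, None, None, None, None]
0.36 [None, None, None, None, None, None, None, None, None, None]
bearing (669.9573364257812, 215.65228271484375) 32.06407928466797
t 31.75 tcp [ 0.6025 -0.087   0.2181] yaw_x -175.42 zdir [-1.9e-03  2.0e-04 -1.0e+00] open 0.0425 F [ 0.1 -0.  -0.3] q [-0.1   0.47  0.24  1.9  -0.15  0.79  1.87]
lin units in present tool axes [-4.526 14.835 -0.07 ]
rot units [ 2.1000e-02  3.0000e-03 -2.1927e+01] ; lin units after turn [  3.326 -15.149  -0.067]
```

```bash
python3 - <<'E'
from fit3 import *
for n in ['w1','side0']:
    p,im,d=load(n); P=cloud(p,d)
    q=P[(P[...,0]>.615)&(P[...,0]<.70)&(P[...,1]>.15)&(P[...,1]<.33)&(P[...,2]>.024)&(P[...,2]<.3)]
    print(n,len(q)); 
    for a,b in [(.615,.63),(.63,.64),(.64,.65),(.65,.66),(.66,.70)]:
        s=q[(q[:,0]>a)&(q[:,0]<=b)]
        if len(s): print(a,len(s),np.round(s.min(0),3),np.round(s.max(0),3))
E
```

```text
w1 142
0.615 129 [0.615 0.219 0.043] [0.629 0.276 0.067]
0.63 13 [0.63  0.273 0.063] [0.635 0.277 0.067]
side0 81
0.615 67 [0.615 0.225 0.044] [0.63  0.282 0.065]
0.63 14 [0.63  0.27  0.055] [0.636 0.28  0.065]
```

Call:
{"fn": "step_arm", "kwargs": {
  "moves": [
    {"linear": [0,0,-0.8],"delta_rot": [0,0,1],"fingers": -0.69},
    {"linear": [0,0,-0.8],"delta_rot": [0,0,1],"fingers": -0.69},
    {"linear": [0,0,-0.4],"delta_rot": [0,0,1],"fingers": -0.69},
    {"linear": [0,0,0],"delta_rot": [0,0,1],"fingers": -0.69},
    {"linear": [0,0,0],"delta_rot": [0,0,1],"fingers": -0.69},
    {"linear": [0,0,0],"delta_rot": [0,0,1],"fingers": -0.69},
    {"linear": [0,0,0],"delta_rot": [0,0,1],"fingers": -0.69},
    {"linear": [0,0,0],"delta_rot": [0,0,1],"fingers": -0.69},
    {"linear": [0,0,0],"delta_rot": [0,0,1],"fingers": -0.69},
    {"linear": [0,0,0],"delta_rot": [0,0,1],"fingers": -0.69},
    {"linear": [0,0,0],"delta_rot": [0,0,1],"fingers": -0.69},
    {"linear": [0,0,0],"delta_rot": [0,0,1],"fingers": -0.69},
    {"linear": [0,0,0],"delta_rot": [0,0,1],"fingers": -0.69},
    {"linear": [0,0,0],"delta_rot": [0,0,1],"fingers": -0.69},
    {"linear": [0,0,0],"delta_rot": [0,0,1],"fingers": -0.69},
    {"linear": [0,0,0],"delta_rot": [0,0,1],"fingers": -0.69},
    {"linear": [0,0,0],"delta_rot": [0,0,1],"fingers": -0.69},
    {"linear": [0,0,0],"delta_rot": [0,0,1],"fingers": -0.69},
    {"linear": [0,0,0],"delta_rot": [0,0,1],"fingers": -0.69},
    {"linear": [0,0,0],"delta_rot": [0,0,1],"fingers": -0.69}
  ]
}}

```text
clock: 33.75
ee_pos: [0.6027, -0.0868, 0.2577]
tcp_rot: [-3.071, -0.66, 0.004]
wrist_force: [-0.4, 0.1, 0.4]
opening: 0.0723
```

Call:
{"fn": "step_arm", "kwargs": {
  "moves": [
    {"linear": [0.5,0,0],"delta_rot": [0,0,1],"fingers": -0.69},
    {"linear": [0.5,0,0],"delta_rot": [0,0,1],"fingers": -0.69},
    {"linear": [0.5,0,0],"delta_rot": [0,0,1],"fingers": -0.69},
    {"linear": [0.5,0,0],"delta_rot": [0,0,0.07],"fingers": -0.69},
    {"linear": [0.5,-1,0],"delta_rot": [0,0,0],"fingers": -0.69},
    {"linear": [0.5,-1,0],"delta_rot": [0,0,0],"fingers": -0.69},
    {"linear": [0.3,-1,0],"delta_rot": [0,0,0],"fingers": -0.69},
    {"linear": [0,-1,0],"delta_rot": [0,0,0],"fingers": -0.69},
    {"linear": [0,-1,0],"delta_rot": [0,0,0],"fingers": -0.69},
    {"linear": [0,-1,0],"delta_rot": [0,0,0],"fingers": -0.69},
    {"linear": [0,-1,0],"delta_rot": [0,0,0],"fingers": -0.69},
    {"linear": [0,-1,0],"delta_rot": [0,0,0],"fingers": -0.69},
    {"linear": [0,-1,0],"delta_rot": [0,0,0],"fingers": -0.69},
    {"linear": [0,-1,0],"delta_rot": [0,0,0],"fingers": -0.69},
    {"linear": [0,-1,0],"delta_rot": [0,0,0],"fingers": -0.69},
    {"linear": [0,-1,0],"delta_rot": [0,0,0],"fingers": -0.69},
    {"linear": [0,-1,0],"delta_rot": [0,0,0],"fingers": -0.69},
    {"linear": [0,-1,0],"delta_rot": [0,0,0],"fingers": -0.69},
    {"linear": [0,-1,0],"delta_rot": [0,0,0],"fingers": -0.69},
    {"linear": [0,0,0],"delta_rot": [0,0,0],"fingers": -0.69}
  ]
}}

```text
clock: 35.75
ee_pos: [0.6677, 0.2267, 0.2581]
tcp_rot: [-3.14, -0.011, 0.001]
wrist_force: [0.6, 1.2, -0.7]
opening: 0.0725
```

```bash
cat > brg.py <<'E'
from fit3 import *
n=sys.argv[1]; x0,y0,z0,yaw,tz=map(float,sys.argv[2:7])
p,im,d=load(n); P=cloud(p,d)
for z in (.016,):
    m=(abs(P[...,0]-x0)<.05)&(abs(P[...,1]-y0)<.05)&(P[...,2]>z0+.011)&(P[...,2]<z0+.022)
    q=P[m]; c,r=cv2.minEnclosingCircle((q[:,:2]*1000).astype(np.float32)); print('bearing',np.round(c,1),round(r,1),'n',len(q),'z',np.round(np.median(q[:,2]),4))
plan([c[0]/1000,c[1]/1000,tz],yaw)
E
python3 t.py w15 bearing_3; python3 brg.py w15 .67 .2155 0 0 0.002
```

```text
t 35.75 tcp [0.6677 0.2267 0.2581] yaw_x 0.4 zdir [-6.0e-04  1.6e-03 -1.0e+00] open 0.0725 F [ 0.6  1.2 -0.7] q [-1.02  0.81  1.13  1.66 -0.79  1.19 -1.26]
bearing_3 0.88 [284. 175.  54.  54.] med [0.6712 0.216  0.0158] p3 [0.6436 0.189  0.0072] p97 [0.699  0.2433 0.0184]
bearing_3 0.47 [505. 345. 109.  85.] med [ 0.469  -0.1227  0.0207] p3 [ 0.4324 -0.1475  0.0153] p97 [0.5078 0.0082 0.0563]
bearing [670.4 216.2] 31.1 n 1853 z 0.0161
t 35.85 tcp [0.6677 0.2216 0.2588] yaw_x 0.07 zdir [-0.     -0.0011 -1.    ] open 0.0721 F [-0.2 -0.2  0.6] q [-1.02  0.81  1.14  1.66 -0.79  1.19 -1.25]
lin units in present tool axes [ 0.133  0.255 12.841]
rot units [0.008 0.    0.009] ; lin units after turn [ 0.132  0.269 12.841]
```

View pics/w15.png

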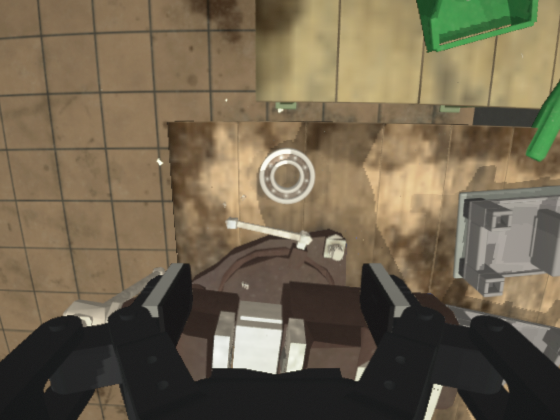

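Call:
{"fn": "step_arm", "kwargs": {
  "moves": [
    {"linear": [0.13,0.27,0.7],"delta_rot": [0,0,0],"fingers": -0.69},
    {"linear": [0,0,1],"delta_rot": [0,0,0],"fingers": -0.69},
    {"linear": [0,0,1],"delta_rot": [0,0,0],"fingers": -0.69},
    {"linear": [0,0,1],"delta_rot": [0,0,0],"fingers": -0.69},
    {"linear": [0,0,1],"delta_rot": [0,0,0],"fingers": -0.69},
    {"linear": [0,0,1],"delta_rot": [0,0,0],"fingers": -0.69},
    {"linear": [0,0,1],"delta_rot": [0,0,0],"fingers": -0.69},
    {"linear": [0,0,1],"delta_rot": [0,0,0],"fingers": -0.69},
    {"linear": [0,0,1],"delta_rot": [0,0,0],"fingers": -0.69},
    {"linear": [0,0,1],"delta_rot": [0,0,0],"fingers": -0.69},
    {"linear": [0,0,1],"delta_rot": [0,0,0],"fingers": -0.69},
    {"linear": [0,0,0.6],"delta_rot": [0,0,0],"fingers": -0.69},
    {"linear": [0,0,0.4],"delta_rot": [0,0,0],"fingers": -0.69},
    {"linear": [0,0,0],"delta_rot": [0,0,0],"fingers": -0.69}
  ]
}}

```text
clock: 37.25
ee_pos: [0.6699, 0.216, 0.0238]
tcp_rot: [3.141, 0.001, -0.002]
wrist_force: [-0.6, 0.8, 0.1]
opening: 0.0725
```

```bash
python3 -c "
from h import *
plan([.6705,.2161,.001],0)"
```

```text
t 37.25 tcp [0.6699 0.216  0.0238] yaw_x 0.02 zdir [-1.4e-03 -4.0e-04 -1.0e+00] open 0.0725 F [-0.6  0.8  0.1] q [-0.9   1.04  0.9   1.79 -1.06  0.89 -1.06]
lin units in present tool axes [ 0.031 -0.007  1.14 ]
rot units [0.003 0.01  0.002] ; lin units after turn [ 0.029 -0.007  1.14 ]
```

Call:
{"fn": "step_arm", "kwargs": {
  "moves": [
    {"linear": [0.03,0,0.6],"delta_rot": [0,0,0],"fingers": -0.69},
    {"linear": [0,0,0.4],"delta_rot": [0,0,0],"fingers": -0.69},
    {"linear": [0,0,0.12],"delta_rot": [0,0,0],"fingers": -0.69},
    {"linear": [0,0,0],"delta_rot": [0,0,0],"fingers": -0.3},
    {"linear": [0,0,0],"delta_rot": [0,0,0],"fingers": 1},
    {"linear": [0,0,0],"delta_rot": [0,0,0],"fingers": 1},
    {"linear": [0,0,0],"delta_rot": [0,0,0],"fingers": 1}
  ],
  "force": 70
}}

```text
clock: 37.95
ee_pos: [0.6713, 0.2159, 0.0029]
tcp_rot: [3.141, 0.0, 0.001]
wrist_force: [-0.2, 0.5, 0.8]
opening: 0.059
```

Call:
{"fn": "step_arm", "kwargs": {
  "moves": [
    {"linear": [0,0,-0.5],"delta_rot": [0,0,0],"fingers": 1},
    {"linear": [0,0,-1],"delta_rot": [0,0,0],"fingers": 1},
    {"linear": [0,0,-1],"delta_rot": [0,0,0],"fingers": 1},
    {"linear": [0,0,-1],"delta_rot": [0,0,0],"fingers": 1},
    {"linear": [0,0,-1],"delta_rot": [0,0,0],"fingers": 1},
    {"linear": [0,0,0],"delta_rot": [0,0,0],"fingers": 1}
  ]
}}

```text
clock: 38.55
ee_pos: [0.6737, 0.2157, 0.0973]
tcp_rot: [-3.141, -0.0, -0.011]
wrist_force: [0.2, 0.3, -1.3]
opening: 0.059
```

```bash
python3 t.py w16
```

```text
t 38.55 tcp [0.6737 0.2157 0.0973] yaw_x 0.01 zdir [ 0.0071  0.0011 -1.    ] open 0.059 F [ 0.2  0.3 -1.3] q [-0.93  0.96  0.98  1.77 -0.97  0.97 -1.12]
```

View pics/w16.png

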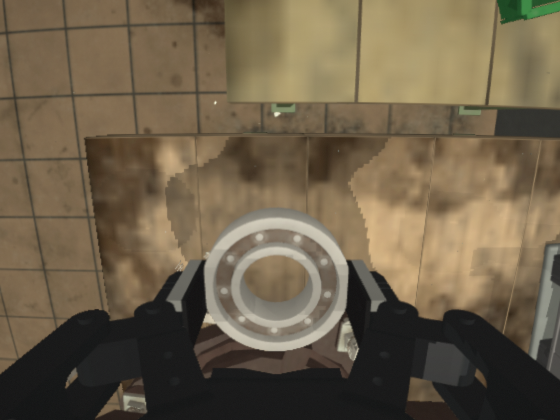

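Call:
{"fn": "step_arm", "kwargs": {
  "moves": [
    {"linear": [0,0,-1],"delta_rot": [0,0,0],"fingers": 1},
    {"linear": [0,0,-1],"delta_rot": [0,0,0],"fingers": 1},
    {"linear": [0,0,-1],"delta_rot": [0,0,0],"fingers": 1},
    {"linear": [0,0,-1],"delta_rot": [0,0,0],"fingers": 1},
    {"linear": [0,0,-1],"delta_rot": [0,0,0],"fingers": 1},
    {"linear": [0,0,-1],"delta_rot": [0,0,0],"fingers": 1},
    {"linear": [0,0.5,-1],"delta_rot": [0,0,0],"fingers": 1},
    {"linear": [-0.2,0.8,-1],"delta_rot": [0,0,0],"fingers": 1},
    {"linear": [-0.3,0.9,0],"delta_rot": [0,0,0],"fingers": 1},
    {"linear": [-0.3,0.9,0],"delta_rot": [0,0,0],"fingers": 1},
    {"linear": [-0.3,0.9,0],"delta_rot": [0,0,0],"fingers": 1},
    {"linear": [-0.3,0.9,0],"delta_rot": [0,0,0],"fingers": 1},
    {"linear": [-0.3,0.9,0],"delta_rot": [0,0,0],"fingers": 1},
    {"linear": [-0.3,0.9,0],"delta_rot": [0,0,0],"fingers": 1},
    {"linear": [-0.3,0.9,0],"delta_rot": [0,0,0],"fingers": 1},
    {"linear": [-0.3,0.9,0],"delta_rot": [0,0,0],"fingers": 1},
    {"linear": [-0.3,0.9,0],"delta_rot": [0,0,0],"fingers": 1},
    {"linear": [-0.3,0.9,0],"delta_rot": [0,0,0],"fingers": 1},
    {"linear": [-0.3,0.9,0],"delta_rot": [0,0,0],"fingers": 1},
    {"linear": [-0.2,0.9,0],"delta_rot": [0,0,0],"fingers": 1}
  ]
}}

```text
clock: 40.6
ee_pos: [0.5964, -0.0275, 0.2526]
tcp_rot: [-3.141, -0.0, 0.0]
wrist_force: [-0.9, 0.4, -2.0]
opening: 0.0589
```

Call:
{"fn": "step_arm", "kwargs": {
  "moves": [
    {"linear": [0,0.3,0],"delta_rot": [0,0,-1],"fingers": 1},
    {"linear": [0,0,0],"delta_rot": [0,0,-1],"fingers": 1},
    {"linear": [0,0,0],"delta_rot": [0,0,-1],"fingers": 1},
    {"linear": [0,0,0],"delta_rot": [0,0,-1],"fingers": 1},
    {"linear": [0,0,0],"delta_rot": [0,0,-1],"fingers": 1},
    {"linear": [0,0,0],"delta_rot": [0,0,-1],"fingers": 1},
    {"linear": [0,0,0],"delta_rot": [0,0,-1],"fingers": 1},
    {"linear": [0,0,0],"delta_rot": [0,0,-1],"fingers": 1},
    {"linear": [0,0,0],"delta_rot": [0,0,-1],"fingers": 1},
    {"linear": [0,0,0],"delta_rot": [0,0,-1],"fingers": 1},
    {"linear": [0,0,0],"delta_rot": [0,0,-1],"fingers": 1},
    {"linear": [0,0,0],"delta_rot": [0,0,-0.8],"fingers": 1},
    {"linear": [0,0,0],"delta_rot": [0,0,0],"fingers": 1},
    {"linear": [0,0,0],"delta_rot": [0,0,0],"fingers": 1}
  ]
}}

```text
clock: 42.0
ee_pos: [0.597, -0.0329, 0.2527]
tcp_rot: [2.138, 2.302, 0.0]
wrist_force: [-0.5, 0.1, -1.6]
opening: 0.059
```

```bash
python3 t.py w17; python3 -c "
from h import *
plan([.6004,-.0440,.15],94.6)"
```

```text
t 42.0 tcp [ 0.597  -0.0329  0.2527] yaw_x 94.24 zdir [ 3.e-04 -0.e+00 -1.e+00] open 0.059 F [-0.5  0.1 -1.6] q [-0.51  0.48  0.69  1.9  -0.39  0.89  0.45]
t 42.05 tcp [ 0.597  -0.0326  0.2526] yaw_x 94.27 zdir [ 1.e-04 -2.e-04 -1.e+00] open 0.0586 F [ 0.   0.1 -2.4] q [-0.51  0.48  0.69  1.9  -0.39  0.89  0.45]
lin units in present tool axes [-0.578  0.125  5.128]
rot units [ 0.     0.001 -0.041] ; lin units after turn [-0.58   0.122  5.128]
```

View pics/w17.png

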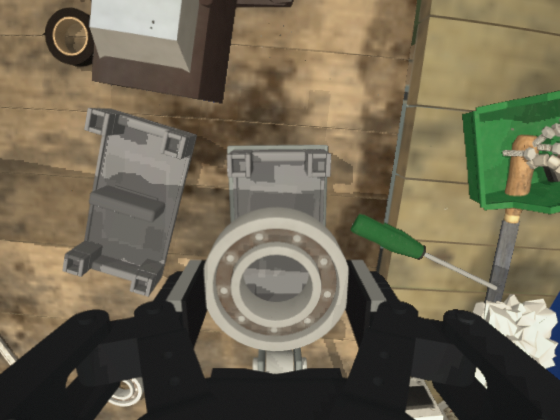

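```bash
python3 - <<'E'
from fit3 import *
p,im,d=load('w17'); P=cloud(p,d)
m=(abs(P[...,0]-.597)<.036)&(abs(P[...,1]+.033)<.04)&(abs(P[...,2]-.2658)<.004)
r,c=np.nonzero(m); X=np.array([ray(p,a,b,.2658)[:2] for a,b in zip(c,r)])*1000
q=X[X[:,1]>-40]; print(cv2.minEnclosingCircle(X.astype(np.float32)),len(X), np.median(P[m][:,2]))
E
```

```text
((597.5591430664062, -26.487445831298828), 36.90360641479492) 12741 0.2660448291381546
```

```bash
python3 - <<'E'
from fit3 import *
p,im,d=load('w17'); P=cloud(p,d)
m=(abs(P[...,2]-.2658)<.004)
X=P[m][:,:2]*1000; X=X[(abs(X[:,0]-597)<12)]  # strip through middle along y
print(X[:,1].min(),X[:,1].max(),(X[:,1].min()+X[:,1].max())/2)
for a,b in [(277,209),(277,349)]: print(ray(p,a,b,.2658)*1000)
E
```

```text
-63.33148670401425 -0.9015791246613437 -32.116532914337796
[595.24578687   1.63321459 265.8       ]
[600.09142897 -62.42443566 265.8       ]
```

Call:
{"fn": "step_arm", "kwargs": {
  "moves": [
    {"linear": [-0.32,0.06,0.5],"delta_rot": [0,0,-0.04],"fingers": 1},
    {"linear": [-0.31,0.06,0.9],"delta_rot": [0,0,0],"fingers": 1},
    {"linear": [0,0,0.9],"delta_rot": [0,0,0],"fingers": 1},
    {"linear": [0,0,0.9],"delta_rot": [0,0,0],"fingers": 1},
    {"linear": [0,0,0.9],"delta_rot": [0,0,0],"fingers": 1},
    {"linear": [0,0,0.9],"delta_rot": [0,0,0],"fingers": 1},
    {"linear": [0,0,0.9],"delta_rot": [0,0,0],"fingers": 1},
    {"linear": [0,0,0.9],"delta_rot": [0,0,0],"fingers": 1},
    {"linear": [0,0,0.9],"delta_rot": [0,0,0],"fingers": 1},
    {"linear": [0,0,0.6],"delta_rot": [0,0,0],"fingers": 1},
    {"linear": [0,0,0],"delta_rot": [0,0,0],"fingers": 1},
    {"linear": [0,0,0],"delta_rot": [0,0,0],"fingers": 1}
  ]
}}

```text
clock: 43.25
ee_pos: [0.6007, -0.0448, 0.0865]
tcp_rot: [2.128, 2.311, -0.001]
wrist_force: [-0.1, 0.2, -1.1]
opening: 0.0589
```

```bash
python3 t.py w18; python3 -c "
from h import *
plan([.6004,-.0450,.0275],94.6)"
```

```text
t 43.25 tcp [ 0.6007 -0.0448  0.0865] yaw_x 94.72 zdir [-0.e+00 -5.e-04 -1.e+00] open 0.0589 F [-0.1  0.2 -1.1] q [-0.34  0.69  0.5   2.   -0.58  0.59  0.64]
t 43.3 tcp [ 0.6011 -0.0448  0.087 ] yaw_x 94.72 zdir [ 1.1e-03 -5.0e-04 -1.0e+00] open 0.059 F [ 0.3 -0.  -1.6] q [-0.34  0.69  0.5   2.   -0.58  0.59  0.64]
lin units in present tool axes [-0.006 -0.039  2.977]
rot units [0.008 0.004 0.015] ; lin units after turn [-0.007 -0.036  2.977]
```

View pics/w18.png

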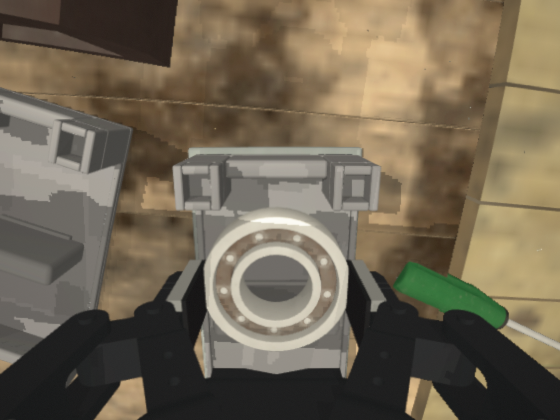

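Bearing is centred over the +y bay (ring at (277,280), tray posts at (197,185) and (357,185)). Lowering it in.

Call:
{"fn": "step_arm", "kwargs": {
  "moves": [
    {"linear": [0,-0.03,0.7],"delta_rot": [0,0,0],"fingers": 1},
    {"linear": [0,0,0.7],"delta_rot": [0,0,0],"fingers": 1},
    {"linear": [0,0,0.6],"delta_rot": [0,0,0],"fingers": 1},
    {"linear": [0,0,0.4],"delta_rot": [0,0,0],"fingers": 1},
    {"linear": [0,0,0.3],"delta_rot": [0,0,0],"fingers": 1},
    {"linear": [0,0,0.15],"delta_rot": [0,0,0],"fingers": 1},
    {"linear": [0,0,0.1],"delta_rot": [0,0,0],"fingers": 1},
    {"linear": [0,0,0],"delta_rot": [0,0,0],"fingers": 1}
  ]
}}

```text
clock: 44.1
ee_pos: [0.6, -0.0445, 0.0275]
tcp_rot: [2.128, 2.311, 0.0]
wrist_force: [0.3, 0.0, -1.7]
opening: 0.0587
```

```bash
python3 -c "
from h import *
st()"
```

```text
t 44.1 tcp [ 0.6    -0.0445  0.0275] yaw_x 94.74 zdir [ 1.e-04 -0.e+00 -1.e+00] open 0.0587 F [ 0.3  0.  -1.7] q [-0.28  0.77  0.41  2.02 -0.65  0.48  0.69]
```

Call:
{"fn": "step_arm", "kwargs": {
  "moves": [
    {"linear": [0,0,0],"delta_rot": [0,0,0],"fingers": -0.7},
    {"linear": [0,0,0],"delta_rot": [0,0,0],"fingers": -0.7},
    {"linear": [0,0,0],"delta_rot": [0,0,0],"fingers": -0.7},
    {"linear": [0,0,-0.5],"delta_rot": [0,0,0],"fingers": -0.7},
    {"linear": [0,0,-1],"delta_rot": [0,0,0],"fingers": -0.7},
    {"linear": [0,0,-1],"delta_rot": [0,0,0],"fingers": -0.7},
    {"linear": [0,0,-1],"delta_rot": [0,0,0],"fingers": -0.7},
    {"linear": [0,0,-1],"delta_rot": [0,0,0],"fingers": -0.7},
    {"linear": [0,0,-1],"delta_rot": [0,0,0],"fingers": -0.7},
    {"linear": [0,0,-1],"delta_rot": [0,0,0],"fingers": -0.7},
    {"linear": [0,0,-1],"delta_rot": [0,0,0],"fingers": -0.7},
    {"linear": [0,0,-1],"delta_rot": [0,0,0],"fingers": -0.7},
    {"linear": [0,0,-1],"delta_rot": [0,0,0],"fingers": -0.7},
    {"linear": [0,0,0],"delta_rot": [0,0,0],"fingers": -0.7}
  ]
}}

```text
clock: 45.5
ee_pos: [0.6017, -0.0451, 0.221]
tcp_rot: [2.125, 2.308, 0.007]
wrist_force: [0.5, -0.0, -0.0]
opening: 0.0727
```

```bash
python3 t.py w19 bearing_1; python3 brg.py w19 .600 -.043 .024 94.6 .2; python3 - <<'E'
from fit3 import *
p=camera_params('scene'); im,d=camera('scene'); P=cloud(p,d); save('s19.png',im)
for q in masks_of('bearing_1','scene'):
    pts=P[q['pixels']]; print(round(q['confidence'],2),q['extent'],np.nanmedian(pts,0))
E
```

```text
t 45.5 tcp [ 0.6017 -0.0451  0.221 ] yaw_x 94.72 zdir [ 0.0063 -0.     -1.    ] open 0.0727 F [ 0.5 -0.  -0. ] q [-0.46  0.53  0.66  1.92 -0.43  0.83  0.51]
bearing_1 0.91 [271. 191.  66.  62.] med [ 0.5999 -0.044   0.0396] p3 [ 0.5726 -0.0717  0.0256] p97 [ 0.6276 -0.0153  0.0423]
bearing_1 0.73 [107. 403.  42.  32.] med [ 0.4084 -0.3502  0.0146] p3 [ 0.3831 -0.3665  0.0017] p97 [ 0.431  -0.314   0.0187]
bearing [600.4 -33. ] 59.2 n 2935 z 0.0402
t 45.6 tcp [ 0.5999 -0.0443  0.2182] yaw_x 94.74 zdir [ 1.1e-03  4.0e-04 -1.0e+00] open 0.0726 F [-0.5  1.2  0.2] q [-0.46  0.53  0.66  1.93 -0.43  0.83  0.51]
lin units in present tool axes [0.561 0.074 0.909]
rot units [ 0.008 -0.002  0.018] ; lin units after turn [0.562 0.074 0.909]
0.73 [278.9, 212.2, 23.1, 18.7] [ 0.59318601 -0.0463603   0.03559862]
0.59 [340.1, 336.1, 31.2, 33.1] [ 0.39777559 -0.34002216  0.01256489]
```

View pics/w19.png

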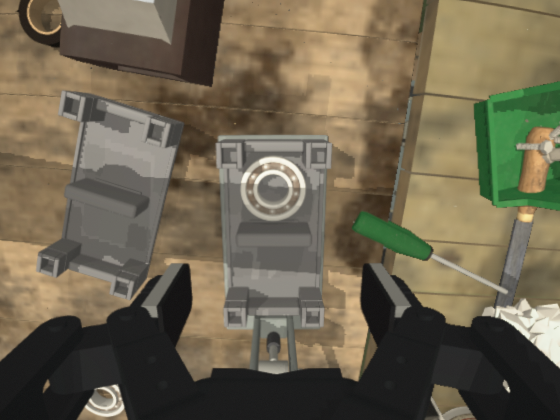

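View pics/s19.png

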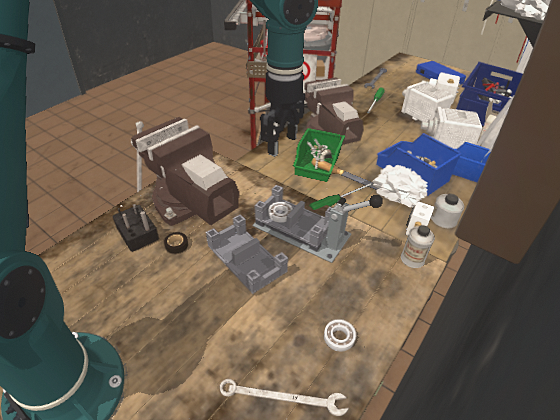

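```bash
python3 -c "
from h import *
plan([.402,-.338,.22],94.6)"
```

```text
t 45.7 tcp [ 0.5991 -0.0441  0.2169] yaw_x 94.75 zdir [-1.5e-03  3.0e-04 -1.0e+00] open 0.0725 F [-0.9 -0.1 -0.8] q [-0.46  0.53  0.66  1.93 -0.43  0.83  0.51]
lin units in present tool axes [-13.829 -11.039  -0.145]
rot units [-0.01  -0.003  0.019] ; lin units after turn [-13.857 -11.003  -0.155]
```

Call:
{"fn": "step_arm", "kwargs": {
  "moves": [
    {"linear": [-0.5,-0.4,0],"delta_rot": [0,0,0],"fingers": -0.7},
    {"linear": [-0.9,-0.71,0],"delta_rot": [0,0,0],"fingers": -0.7},
    {"linear": [-0.9,-0.71,0],"delta_rot": [0,0,0],"fingers": -0.7},
    {"linear": [-0.9,-0.71,0],"delta_rot": [0,0,0],"fingers": -0.7},
    {"linear": [-0.9,-0.71,0],"delta_rot": [0,0,0],"fingers": -0.7},
    {"linear": [-0.9,-0.71,0],"delta_rot": [0,0,0],"fingers": -0.7},
    {"linear": [-0.9,-0.71,0],"delta_rot": [0,0,0],"fingers": -0.7},
    {"linear": [-0.9,-0.72,0],"delta_rot": [0,0,0],"fingers": -0.7},
    {"linear": [-0.9,-0.72,0],"delta_rot": [0,0,0],"fingers": -0.7},
    {"linear": [-0.9,-0.72,0],"delta_rot": [0,0,0],"fingers": -0.7},
    {"linear": [-0.9,-0.72,0],"delta_rot": [0,0,0],"fingers": -0.7},
    {"linear": [-0.9,-0.72,0],"delta_rot": [0,0,0],"fingers": -0.7},
    {"linear": [-0.9,-0.72,0],"delta_rot": [0,0,0],"fingers": -0.7},
    {"linear": [-0.9,-0.72,0],"delta_rot": [0,0,0],"fingers": -0.7},
    {"linear": [-0.9,-0.72,0],"delta_rot": [0,0,0],"fingers": -0.7},
    {"linear": [-0.7,-0.58,0],"delta_rot": [0,0,0],"fingers": -0.7},
    {"linear": [0,0,0],"delta_rot": [0,0,0],"fingers": -0.7},
    {"linear": [0,0,0],"delta_rot": [0,0,0],"fingers": -0.7}
  ]
}}

```text
clock: 47.5
ee_pos: [0.4026, -0.3375, 0.2171]
tcp_rot: [-2.129, -2.309, -0.0]
wrist_force: [0.1, 0.5, -0.1]
opening: 0.0725
```

```bash
python3 t.py w20 bearing_1; python3 brg.py w20 .402 -.338 0 94.6 .002
```

```text
t 47.5 tcp [ 0.4026 -0.3375  0.2171] yaw_x 94.64 zdir [-0.001  0.001 -1.   ] open 0.0725 F [ 0.1  0.5 -0.1] q [ 0.11  0.43  0.67  2.09 -0.39  0.75  1.11]
bearing_1 0.96 [329. 192.  64.  64.] med [ 0.4543 -0.3348  0.0157] p3 [ 0.4265 -0.3628  0.0065] p97 [ 0.4814 -0.3071  0.0183]
bearing [ 450.3 -335.6] 30.6 n 1070 z 0.0162
t 47.6 tcp [ 0.4037 -0.3366  0.2171] yaw_x 94.81 zdir [-6.0e-04  1.1e-03 -1.0e+00] open 0.0726 F [1.  0.3 0.1] q [ 0.11  0.43  0.67  2.09 -0.39  0.75  1.11]
lin units in present tool axes [-0.162  2.329 10.754]
rot units [-0.003 -0.008  0.027] ; lin units after turn [-0.14   2.324 10.756]
```

View pics/w20.png

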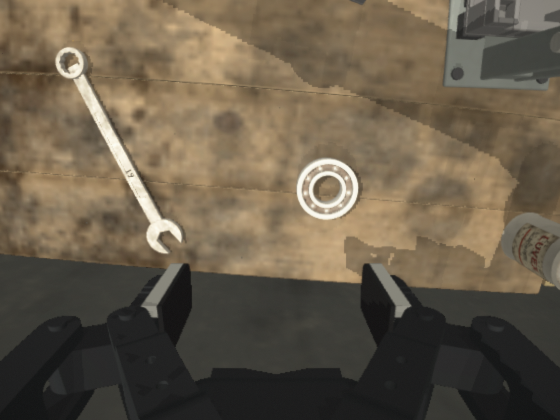

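The bearing has been knocked aside: now at pixel (328,189), about (0.454, -0.335). Refitting.

```bash
python3 brg.py w20 .454 -.335 0 94.6 .002
```

```text
bearing [ 454.6 -336.3] 31.4 n 2309 z 0.0161
t 47.6 tcp [ 0.4037 -0.3366  0.2171] yaw_x 94.81 zdir [-6.0e-04  1.1e-03 -1.0e+00] open 0.0726 F [1.  0.3 0.1] q [ 0.11  0.43  0.67  2.09 -0.39  0.75  1.11]
lin units in present tool axes [-0.21   2.538 10.754]
rot units [-0.003 -0.008  0.027] ; lin units after turn [-0.188  2.534 10.756]
```

Call:
{"fn": "step_arm", "kwargs": {
  "moves": [
    {"linear": [-0.07,0.85,0],"delta_rot": [0,0,0.03],"fingers": -0.7},
    {"linear": [-0.07,0.85,0.4],"delta_rot": [0,0,0],"fingers": -0.7},
    {"linear": [-0.06,0.84,0.8],"delta_rot": [0,0,0],"fingers": -0.7},
    {"linear": [0,0,1],"delta_rot": [0,0,0],"fingers": -0.7},
    {"linear": [0,0,1],"delta_rot": [0,0,0],"fingers": -0.7},
    {"linear": [0,0,1],"delta_rot": [0,0,0],"fingers": -0.7},
    {"linear": [0,0,1],"delta_rot": [0,0,0],"fingers": -0.7},
    {"linear": [0,0,1],"delta_rot": [0,0,0],"fingers": -0.7},
    {"linear": [0,0,0.6],"delta_rot": [0,0,0],"fingers": -0.7},
    {"linear": [0,0,0],"delta_rot": [0,0,0],"fingers": -0.7},
    {"linear": [0,0,0],"delta_rot": [0,0,0],"fingers": -0.7}
  ]
}}

```text
clock: 48.7
ee_pos: [0.4553, -0.3376, 0.0814]
tcp_rot: [2.131, 2.308, 0.0]
wrist_force: [-0.4, 0.2, 0.5]
opening: 0.0727
```

```bash
python3 t.py w21; python3 brg.py w21 .4546 -.336 0 94.6 .002
```

```text
t 48.7 tcp [ 0.4553 -0.3376  0.0814] yaw_x 94.55 zdir [ 3.e-04 -2.e-04 -1.e+00] open 0.0727 F [-0.4  0.2  0.5] q [ 0.23  0.67  0.47  2.08 -0.59  0.53  1.22]
bearing [ 454.3 -336. ] 31.3 n 5721 z 0.0162
t 48.75 tcp [ 0.4554 -0.3379  0.082 ] yaw_x 94.53 zdir [ 1.1e-03 -8.0e-04 -1.0e+00] open 0.0724 F [ 1.  -0.6  0.6] q [ 0.23  0.66  0.47  2.08 -0.59  0.53  1.22]
lin units in present tool axes [ 0.101 -0.052  3.999]
rot units [ 0.007  0.006 -0.009] ; lin units after turn [ 0.098 -0.047  3.999]
```

View pics/w21.png

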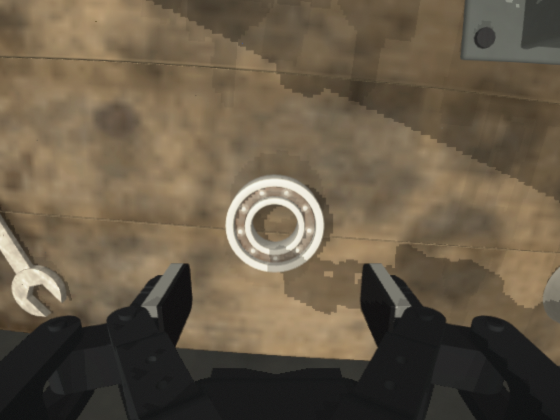

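Bearing centred between the open fingers at (275,224). Down and grasp.

Call:
{"fn": "step_arm", "kwargs": {
  "moves": [
    {"linear": [0.1,-0.05,0.8],"delta_rot": [0,0,0],"fingers": -0.7},
    {"linear": [0,0,1],"delta_rot": [0,0,0],"fingers": -0.7},
    {"linear": [0,0,1],"delta_rot": [0,0,0],"fingers": -0.7},
    {"linear": [0,0,0.7],"delta_rot": [0,0,0],"fingers": -0.7},
    {"linear": [0,0,0.4],"delta_rot": [0,0,0],"fingers": -0.7},
    {"linear": [0,0,0.1],"delta_rot": [0,0,0],"fingers": -0.7},
    {"linear": [0,0,0],"delta_rot": [0,0,0],"fingers": -0.3},
    {"linear": [0,0,0],"delta_rot": [0,0,0],"fingers": 1},
    {"linear": [0,0,0],"delta_rot": [0,0,0],"fingers": 1},
    {"linear": [0,0,0],"delta_rot": [0,0,0],"fingers": 1}
  ]
}}

```text
clock: 49.75
ee_pos: [0.4536, -0.336, 0.0027]
tcp_rot: [2.132, 2.306, 0.001]
wrist_force: [-0.5, 0.6, 6.3]
opening: 0.0587
```

Call:
{"fn": "step_arm", "kwargs": {
  "moves": [
    {"linear": [0,0,-0.5],"delta_rot": [0,0,0],"fingers": 1},
    {"linear": [0,0,-1],"delta_rot": [0,0,0],"fingers": 1},
    {"linear": [0,0,-1],"delta_rot": [0,0,0],"fingers": 1},
    {"linear": [0,0,-1],"delta_rot": [0,0,0],"fingers": 1},
    {"linear": [0,0,-1],"delta_rot": [0,0,0],"fingers": 1},
    {"linear": [0,0,-1],"delta_rot": [0,0,0],"fingers": 1},
    {"linear": [0,0,-1],"delta_rot": [0,0,0],"fingers": 1},
    {"linear": [0,0,-1],"delta_rot": [0,0,0],"fingers": 1},
    {"linear": [0,0,-1],"delta_rot": [0,0,0],"fingers": 1},
    {"linear": [0,0,0],"delta_rot": [0,0,0],"fingers": 1}
  ]
}}

```text
clock: 50.75
ee_pos: [0.4545, -0.3368, 0.1742]
tcp_rot: [2.129, 2.303, 0.001]
wrist_force: [0.8, -0.5, -2.3]
opening: 0.0588
```

```bash
python3 -c "
from h import *
plan([.6073,-.1297,.2],94.6)"
```

```text
t 50.75 tcp [ 0.4545 -0.3368  0.1742] yaw_x 94.5 zdir [ 0.0046 -0.003  -1.    ] open 0.0588 F [ 0.8 -0.5 -2.3] q [ 0.12  0.54  0.61  2.04 -0.48  0.7   1.12]
lin units in present tool axes [ 9.718  8.435 -1.286]
rot units [ 0.031  0.024 -0.012] ; lin units after turn [ 9.708  8.446 -1.289]
```

Call:
{"fn": "step_arm", "kwargs": {
  "moves": [
    {"linear": [0.5,0,-0.6],"delta_rot": [0,0,0],"fingers": 1},
    {"linear": [1,0,-1],"delta_rot": [0,0,0],"fingers": 1},
    {"linear": [1,0,-0.4],"delta_rot": [0,0,0],"fingers": 1},
    {"linear": [1,0.2,0],"delta_rot": [0,0,0],"fingers": 1},
    {"linear": [1,0.5,0],"delta_rot": [0,0,0],"fingers": 1},
    {"linear": [1,0.7,0],"delta_rot": [0,0,0],"fingers": 1},
    {"linear": [1,0.8,0],"delta_rot": [0,0,0],"fingers": 1},
    {"linear": [1,0.8,0],"delta_rot": [0,0,0],"fingers": 1},
    {"linear": [1,0.8,0],"delta_rot": [0,0,0],"fingers": 1},
    {"linear": [0.8,0.8,0],"delta_rot": [0,0,0],"fingers": 1},
    {"linear": [0.4,0.8,0],"delta_rot": [0,0,0],"fingers": 1},
    {"linear": [0,0.8,0],"delta_rot": [0,0,0],"fingers": 1},
    {"linear": [0,0.8,0],"delta_rot": [0,0,0],"fingers": 1},
    {"linear": [0,0.8,0],"delta_rot": [0,0,0],"fingers": 1},
    {"linear": [0,0.6,0],"delta_rot": [0,0,0],"fingers": 1},
    {"linear": [0,0,0],"delta_rot": [0,0,0],"fingers": 1},
    {"linear": [0,0,0],"delta_rot": [0,0,0],"fingers": 1}
  ]
}}

```text
clock: 52.45
ee_pos: [0.6047, -0.1294, 0.2111]
tcp_rot: [-2.132, -2.306, 0.002]
wrist_force: [-0.7, 0.5, -1.6]
opening: 0.059
```

```bash
python3 t.py w22; python3 -c "
from h import *
plan([.6073,-.1297,.0275],94.6)"
```

```text
t 52.45 tcp [ 0.6047 -0.1294  0.2111] yaw_x 94.47 zdir [-1.7e-03 -1.0e-04 -1.0e+00] open 0.059 F [-0.7  0.5 -1.6] q [-0.31  0.56  0.66  1.89 -0.45  0.84  0.66]
t 52.5 tcp [ 0.6044 -0.1295  0.2112] yaw_x 94.44 zdir [-1.6e-03  1.0e-04 -1.0e+00] open 0.0591 F [ 0.3 -0.3 -3.1] q [-0.31  0.56  0.66  1.89 -0.45  0.84  0.66]
lin units in present tool axes [-0.021  0.161  9.183]
rot units [-0.012 -0.001 -0.019] ; lin units after turn [-0.019  0.146  9.183]
```

View pics/w22.png

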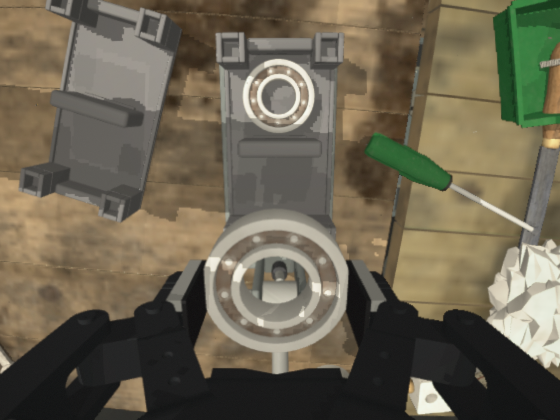

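Call:
{"fn": "step_arm", "kwargs": {
  "moves": [
    {"linear": [-0.05,0.08,0.5],"delta_rot": [0,0,0],"fingers": 1},
    {"linear": [0,0.07,1],"delta_rot": [0,0,0],"fingers": 1},
    {"linear": [0,0,1],"delta_rot": [0,0,0],"fingers": 1},
    {"linear": [0,0,1],"delta_rot": [0,0,0],"fingers": 1},
    {"linear": [0,0,1],"delta_rot": [0,0,0],"fingers": 1},
    {"linear": [0,0,0.9],"delta_rot": [0,0,0],"fingers": 1},
    {"linear": [0,0,0.7],"delta_rot": [0,0,0],"fingers": 1},
    {"linear": [0,0,0],"delta_rot": [0,0,0],"fingers": 1},
    {"linear": [0,0,0],"delta_rot": [0,0,0],"fingers": 1}
  ]
}}

```text
clock: 53.4
ee_pos: [0.6085, -0.1301, 0.0896]
tcp_rot: [2.133, 2.307, -0.0]
wrist_force: [-0.5, -0.4, -1.7]
opening: 0.0586
```

```bash
python3 t.py w23; python3 -c "
from h import *
plan([.6073,-.1305,.0275],94.6)"
```

```text
t 53.4 tcp [ 0.6085 -0.1301  0.0896] yaw_x 94.48 zdir [-2.e-04 -2.e-04 -1.e+00] open 0.0586 F [-0.5 -0.4 -1.7] q [-0.21  0.71  0.52  1.96 -0.59  0.63  0.77]
t 53.45 tcp [ 0.609  -0.1303  0.0901] yaw_x 94.48 zdir [ 1.e-03 -4.e-04 -1.e+00] open 0.0588 F [ 0.4 -0.1 -2.4] q [-0.21  0.71  0.52  1.96 -0.59  0.63  0.77]
lin units in present tool axes [-2.000e-03 -8.800e-02  3.131e+00]
rot units [ 0.007  0.004 -0.015] ; lin units after turn [-0.004 -0.085  3.131]
```

View pics/w23.png

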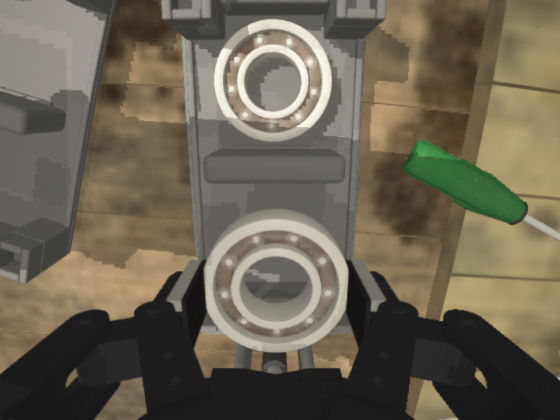

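Centred over the -y bay. Lowering and releasing.

Call:
{"fn": "step_arm", "kwargs": {
  "moves": [
    {"linear": [0,-0.05,0.7],"delta_rot": [0,0,0],"fingers": 1},
    {"linear": [0,0,0.7],"delta_rot": [0,0,0],"fingers": 1},
    {"linear": [0,0,0.7],"delta_rot": [0,0,0],"fingers": 1},
    {"linear": [0,0,0.4],"delta_rot": [0,0,0],"fingers": 1},
    {"linear": [0,0,0.3],"delta_rot": [0,0,0],"fingers": 1},
    {"linear": [0,0,0.15],"delta_rot": [0,0,0],"fingers": 1},
    {"linear": [0,0,0.13],"delta_rot": [0,0,0],"fingers": 1},
    {"linear": [0,0,0],"delta_rot": [0,0,0],"fingers": 1}
  ]
}}

```text
clock: 54.25
ee_pos: [0.6077, -0.13, 0.0279]
tcp_rot: [2.133, 2.307, 0.0]
wrist_force: [-0.4, -0.0, -2.6]
opening: 0.0587
```

Call:
{"fn": "step_arm", "kwargs": {
  "moves": [
    {"linear": [0,0,0],"delta_rot": [0,0,0],"fingers": -0.7},
    {"linear": [0,0,0],"delta_rot": [0,0,0],"fingers": -0.7},
    {"linear": [0,0,0],"delta_rot": [0,0,0],"fingers": -0.7},
    {"linear": [0,0,-0.5],"delta_rot": [0,0,0],"fingers": -0.7},
    {"linear": [0,0,-1],"delta_rot": [0,0,0],"fingers": -0.7},
    {"linear": [0,0,-1],"delta_rot": [0,0,0],"fingers": -0.7},
    {"linear": [0,0,-1],"delta_rot": [0,0,0],"fingers": -0.7},
    {"linear": [0,0,-1],"delta_rot": [0,0,0],"fingers": -0.7},
    {"linear": [0,0,-1],"delta_rot": [0,0,0],"fingers": -0.7},
    {"linear": [0,0,-1],"delta_rot": [0,0,0],"fingers": -0.7},
    {"linear": [0,0,-1],"delta_rot": [0,0,0],"fingers": -0.7},
    {"linear": [0,0,-1],"delta_rot": [0,0,0],"fingers": -0.7},
    {"linear": [0,0,-1],"delta_rot": [0,0,0],"fingers": -0.7},
    {"linear": [0,0,0],"delta_rot": [0,0,0],"fingers": 0},
    {"linear": [0,0,0],"delta_rot": [0,0,0],"fingers": 0}
  ]
}}

```text
clock: 55.75
ee_pos: [0.6076, -0.1299, 0.2186]
tcp_rot: [2.132, 2.306, 0.002]
wrist_force: [0.1, -0.8, 0.1]
opening: 0.0446
```

```bash
python3 t.py w24 bearing_1; python3 -c "
from h import *
plan([.45,-.07,.25],166.7)"
```

```text
t 55.75 tcp [ 0.6076 -0.1299  0.2186] yaw_x 94.5 zdir [ 1.2e-03  2.0e-04 -1.0e+00] open 0.0446 F [ 0.1 -0.8  0.1] q [-0.32  0.56  0.67  1.88 -0.45  0.85  0.66]
bearing_1 0.96 [274.  96.  66.  73.] med [ 0.6008 -0.0423  0.0398] p3 [ 0.5734 -0.0713  0.0257] p97 [ 0.6277 -0.0159  0.0422]
bearing_1 0.55 [276. 193.  69.  68.] med [ 0.6078 -0.1298  0.0395] p3 [ 0.5801 -0.158   0.0255] p97 [ 0.6352 -0.1014  0.0422]
bearing_1 0.27 [102. 110. 164. 220.] med [ 0.4426 -0.0607  0.0178] p3 [ 0.3857 -0.1485  0.0156] p97 [0.5018 0.0174 0.061 ]
t 55.85 tcp [ 0.6068 -0.1295  0.2173] yaw_x 94.51 zdir [-1.5e-03  6.0e-04 -1.0e+00] open 0.0427 F [-0.3  0.8 -0.4] q [-0.32  0.56  0.67  1.88 -0.45  0.85  0.66]
lin units in present tool axes [ 3.582 -7.587 -1.624]
rot units [-6.000e-03 -1.100e-02 -9.024e+00] ; lin units after turn [ 8.316  1.09  -1.637]
```

View pics/w24.png

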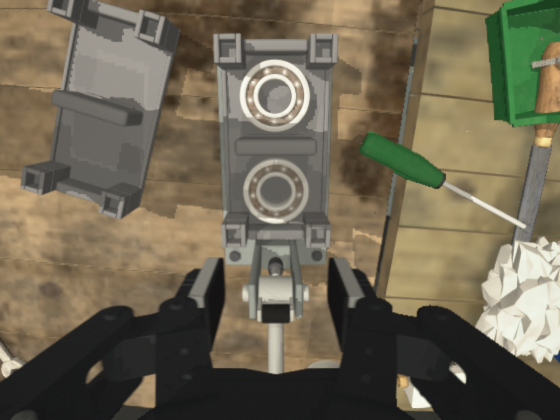

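Both bearings lie flat in their bays ((274,96) and (276,193)). Now the other tray.

Call:
{"fn": "step_arm", "kwargs": {
  "moves": [
    {"linear": [0.4,-0.84,-0.3],"delta_rot": [0,0,0],"fingers": 0},
    {"linear": [0.4,-0.84,-0.3],"delta_rot": [0,0,0],"fingers": 0},
    {"linear": [0.4,-0.84,-0.3],"delta_rot": [0,0,0],"fingers": 0},
    {"linear": [0.4,-0.84,-0.3],"delta_rot": [0,0,0],"fingers": 0},
    {"linear": [0.4,-0.84,-0.3],"delta_rot": [0,0,0],"fingers": 0},
    {"linear": [0.4,-0.84,0],"delta_rot": [0,0,0],"fingers": 0},
    {"linear": [0.4,-0.84,0],"delta_rot": [0,0,0],"fingers": 0},
    {"linear": [0.4,-0.84,0],"delta_rot": [0,0,0],"fingers": 0},
    {"linear": [0.38,-0.84,0],"delta_rot": [0,0,0],"fingers": 0},
    {"linear": [0,0,0],"delta_rot": [0,0,-1],"fingers": 0},
    {"linear": [0,0,0],"delta_rot": [0,0,-1],"fingers": 0},
    {"linear": [0,0,0],"delta_rot": [0,0,-1],"fingers": 0},
    {"linear": [0,0,0],"delta_rot": [0,0,-1],"fingers": 0},
    {"linear": [0,0,0],"delta_rot": [0,0,-1],"fingers": 0},
    {"linear": [0,0,0],"delta_rot": [0,0,-1],"fingers": 0},
    {"linear": [0,0,0],"delta_rot": [0,0,-1],"fingers": 0},
    {"linear": [0,0,0],"delta_rot": [0,0,-1],"fingers": 0},
    {"linear": [0,0,0],"delta_rot": [0,0,-1],"fingers": 0},
    {"linear": [0,0,0],"delta_rot": [0,0,0],"fingers": 0},
    {"linear": [0,0,0],"delta_rot": [0,0,0],"fingers": 0}
  ]
}}

```text
clock: 57.85
ee_pos: [0.4507, -0.0705, 0.2474]
tcp_rot: [-0.374, -3.118, 0.0]
wrist_force: [0.2, -0.7, -0.6]
opening: 0.0424
```

```bash
python3 t.py w25; python3 - <<'E'
from fit3 import *
p,im,d=load('w25'); P=cloud(p,d)
x,y,w=pose(p,P,.4400,-.0640,np.radians(-13.3),.060,.038,.078)
plan([x,y,.023],180+np.degrees(w))
E
```

```text
t 57.85 tcp [ 0.4507 -0.0705  0.2474] yaw_x 166.32 zdir [-0.0013  0.     -1.    ] open 0.0424 F [ 0.2 -0.7 -0.6] q [-0.32  0.25  0.46  2.19 -0.16  0.73  1.58]
   size [23.1 21.3] n 395 resid mm [0.1 0.5]
   size [22.  21.3] n 370 resid mm [-0.1 -0.4]
   size [21.9 21.7] n 334 resid mm [0.1 0.3]
   size [22.9 21.7] n 354 resid mm [-0.1 -0.3]
pose x,y,yaw 0.4402 -0.0645 -13.29
t 57.9 tcp [ 0.4509 -0.0705  0.2475] yaw_x 166.35 zdir [-1.1e-03 -1.0e-04 -1.0e+00] open 0.0428 F [ 0.1 -0.5  0.7] q [-0.32  0.25  0.46  2.19 -0.16  0.73  1.58]
lin units in present tool axes [ 0.575  0.169 11.227]
rot units [-0.002 -0.007 -0.045] ; lin units after turn [ 0.585  0.169 11.227]
```

View pics/w25.png

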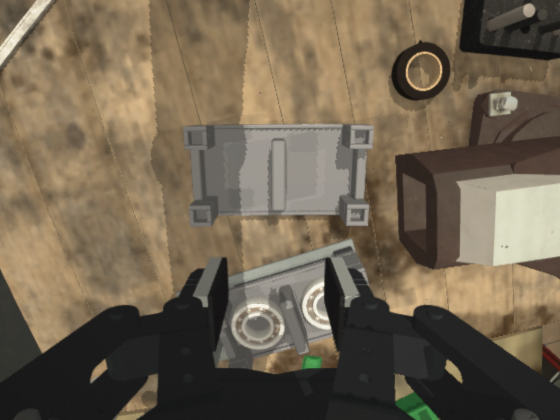

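Call:
{"fn": "step_arm", "kwargs": {
  "moves": [
    {"linear": [0.29,0.08,0.3],"delta_rot": [0,0,-0.04],"fingers": 0},
    {"linear": [0.29,0.08,0.9],"delta_rot": [0,0,0],"fingers": 0},
    {"linear": [0,0,1],"delta_rot": [0,0,0],"fingers": 0},
    {"linear": [0,0,1],"delta_rot": [0,0,0],"fingers": 0},
    {"linear": [0,0,1],"delta_rot": [0,0,0],"fingers": 0},
    {"linear": [0,0,1],"delta_rot": [0,0,0],"fingers": 0},
    {"linear": [0,0,1],"delta_rot": [0,0,0],"fingers": 0},
    {"linear": [0,0,1],"delta_rot": [0,0,0],"fingers": 0},
    {"linear": [0,0,1],"delta_rot": [0,0,0],"fingers": 0},
    {"linear": [0,0,1],"delta_rot": [0,0,0],"fingers": 0},
    {"linear": [0,0,0.9],"delta_rot": [0,0,0],"fingers": 0},
    {"linear": [0,0,0.7],"delta_rot": [0,0,0],"fingers": 0},
    {"linear": [0,0,0.4],"delta_rot": [0,0,0],"fingers": 0},
    {"linear": [0,0,0],"delta_rot": [0,0,0],"fingers": 0}
  ]
}}

```text
clock: 59.3
ee_pos: [0.4399, -0.0645, 0.023]
tcp_rot: [-0.361, -3.119, 0.0]
wrist_force: [0.1, -0.3, 1.1]
opening: 0.0425
```

```bash
python3 -c "
from h import *
plan([.4402,-.0645,.023],166.71)"
```

```text
t 59.3 tcp [ 0.4399 -0.0645  0.023 ] yaw_x 166.8 zdir [-2.3e-03  1.0e-04 -1.0e+00] open 0.0425 F [ 0.1 -0.3  1.1] q [-0.04  0.65  0.11  2.35 -0.46  0.15  1.84]
lin units in present tool axes [-0.017  0.003  0.002]
rot units [-0.003 -0.016  0.011] ; lin units after turn [-0.017  0.003  0.002]
```

Call:
{"fn": "step_arm", "kwargs": {
  "moves": [
    {"linear": [0,0,0],"delta_rot": [0,0,0],"fingers": 1},
    {"linear": [0,0,0],"delta_rot": [0,0,0],"fingers": 1},
    {"linear": [0,0,0],"delta_rot": [0,0,0],"fingers": 1},
    {"linear": [0,0,0],"delta_rot": [0,0,0],"fingers": 1},
    {"linear": [0,0,-0.5],"delta_rot": [0,0,0],"fingers": 1},
    {"linear": [0,0,-1],"delta_rot": [0,0,0],"fingers": 1},
    {"linear": [0,0,-1],"delta_rot": [0,0,0],"fingers": 1},
    {"linear": [0,0,-1],"delta_rot": [0,0,0],"fingers": 1},
    {"linear": [0,0,-1],"delta_rot": [0,0,0],"fingers": 1},
    {"linear": [0,0,-1],"delta_rot": [0,0,0],"fingers": 1},
    {"linear": [0,0,-1],"delta_rot": [0,0,0],"fingers": 1},
    {"linear": [0,0,-1],"delta_rot": [0,0,0],"fingers": 1},
    {"linear": [0,0,-1],"delta_rot": [0,0,0],"fingers": 1},
    {"linear": [0,0,-1],"delta_rot": [0,0,0],"fingers": 1},
    {"linear": [0,0,0],"delta_rot": [0,0,0],"fingers": 1}
  ],
  "force": 80
}}

```text
clock: 60.8
ee_pos: [0.4414, -0.0646, 0.2159]
tcp_rot: [0.359, 3.117, 0.002]
wrist_force: [0.7, -1.1, -4.1]
opening: 0.0128
```

```bash
python3 -c "
from h import *
plan([.6038,-.0869,.215],184.6)"
```

```text
t 60.8 tcp [ 0.4414 -0.0646  0.2159] yaw_x 166.84 zdir [ 4.4e-03  6.0e-04 -1.0e+00] open 0.0128 F [ 0.7 -1.1 -4.1] q [-0.33  0.29  0.47  2.25 -0.22  0.64  1.63]
lin units in present tool axes [-8.159  0.761  0.079]
rot units [ 0.007  0.031 -2.219] ; lin units after turn [-8.002 -1.764  0.044]
```

Call:
{"fn": "step_arm", "kwargs": {
  "moves": [
    {"linear": [-0.4,0.04,0],"delta_rot": [0,0,0],"fingers": 1},
    {"linear": [-0.8,0.08,0],"delta_rot": [0,0,0],"fingers": 1},
    {"linear": [-0.8,0.08,0],"delta_rot": [0,0,0],"fingers": 1},
    {"linear": [-0.8,0.08,0],"delta_rot": [0,0,0],"fingers": 1},
    {"linear": [-0.8,0.08,0],"delta_rot": [0,0,0],"fingers": 1},
    {"linear": [-0.8,0.07,0],"delta_rot": [0,0,0],"fingers": 1},
    {"linear": [-0.8,0.07,0],"delta_rot": [0,0,0],"fingers": 1},
    {"linear": [-0.8,0.07,0],"delta_rot": [0,0,0],"fingers": 1},
    {"linear": [-0.8,0.07,0],"delta_rot": [0,0,0],"fingers": 1},
    {"linear": [-0.8,0.07,0],"delta_rot": [0,0,0],"fingers": 1},
    {"linear": [-0.6,0.05,0],"delta_rot": [0,0,0],"fingers": 1},
    {"linear": [0,0,0],"delta_rot": [0,0,-0.56],"fingers": 1},
    {"linear": [0,0,0],"delta_rot": [0,0,-0.56],"fingers": 1},
    {"linear": [0,0,0],"delta_rot": [0,0,-0.55],"fingers": 1},
    {"linear": [0,0,0],"delta_rot": [0,0,-0.55],"fingers": 1},
    {"linear": [0,0,0],"delta_rot": [0,0,0],"fingers": 1},
    {"linear": [0,0,0],"delta_rot": [0,0,0],"fingers": 1}
  ]
}}

```text
clock: 62.5
ee_pos: [0.6034, -0.0872, 0.213]
tcp_rot: [0.123, -3.137, -0.001]
wrist_force: [0.4, -0.7, -4.2]
opening: 0.0128
```

```bash
python3 t.py w26; python3 - <<'E'
from fit3 import *
p,im,d=load('w26'); P=cloud(p,d)
o=observe(); z=o['ee_pos'][2]-.023+.060; print(z)
x,y,w=pose(p,P,.604,-.087,np.radians(4.6),z,.038,.078,tol=.006)
# lower tray posts visible
x,y,w=pose(p,P,.6038,-.0868,np.radians(4.6),.068,.038,.078,tol=.005)
plan([.6038,-.0869,.090],184.6)
E
```

```text
t 62.5 tcp [ 0.6034 -0.0872  0.213 ] yaw_x -175.52 zdir [-1.8e-03  3.0e-04 -1.0e+00] open 0.0128 F [ 0.4 -0.7 -4.2] q [-0.18  0.49  0.34  1.9  -0.22  0.79  1.94]
0.25016332552702536
   size [22.6 24.8] n 3474 resid mm [-0.2  2.5]
   size [22.6 24.8] n 3511 resid mm [ 0.2 -2.5]
pose x,y,yaw 0.6022 -0.0863 4.49
   size [14.8 23.5] n 344 resid mm [-0.   0.5]
   size [14.8 22.6] n 337 resid mm [ 0.  -0.5]
pose x,y,yaw 0.6008 -0.0866 4.5
t 62.55 tcp [ 0.6035 -0.0872  0.2132] yaw_x -175.51 zdir [-1.4e-03  1.0e-04 -1.0e+00] open 0.0129 F [-0.6 -0.1 -3.9] q [-0.18  0.49  0.34  1.9  -0.22  0.79  1.94]
lin units in present tool axes [-0.026  0.013  6.158]
rot units [ 0.002 -0.01  -0.013] ; lin units after turn [-0.017  0.015  6.158]
```

View pics/w26.png

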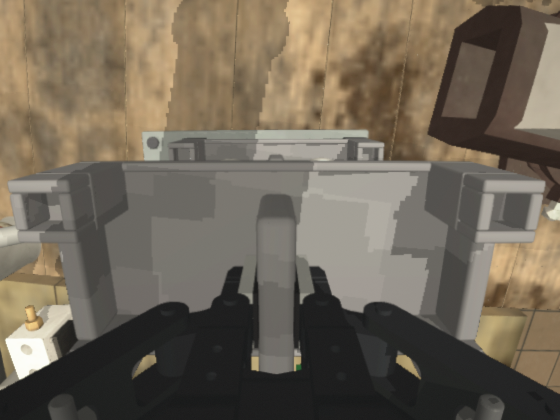

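Call:
{"fn": "step_arm", "kwargs": {
  "moves": [
    {"linear": [-0.02,0.01,0.8],"delta_rot": [0,0,0],"fingers": 1},
    {"linear": [0,0,0.9],"delta_rot": [0,0,0],"fingers": 1},
    {"linear": [0,0,0.9],"delta_rot": [0,0,0],"fingers": 1},
    {"linear": [0,0,0.9],"delta_rot": [0,0,0],"fingers": 1},
    {"linear": [0,0,0.9],"delta_rot": [0,0,0],"fingers": 1},
    {"linear": [0,0,0.7],"delta_rot": [0,0,0],"fingers": 1},
    {"linear": [0,0,0.5],"delta_rot": [0,0,0],"fingers": 1},
    {"linear": [0,0,0],"delta_rot": [0,0,0],"fingers": 1},
    {"linear": [0,0,0],"delta_rot": [0,0,0],"fingers": 1}
  ]
}}

```text
clock: 63.45
ee_pos: [0.6046, -0.0871, 0.1022]
tcp_rot: [-0.125, 3.139, -0.0]
wrist_force: [0.2, 0.5, -2.9]
opening: 0.013
```

```bash
python3 -c "
from h import *
plan([.6038,-.0869,.079],184.6)"
```

```text
t 63.45 tcp [ 0.6046 -0.0871  0.1022] yaw_x -175.44 zdir [ 5.e-04 -2.e-04 -1.e+00] open 0.013 F [ 0.2  0.5 -2.9] q [-0.12  0.63  0.27  1.97 -0.3   0.57  2.  ]
lin units in present tool axes [0.04  0.015 1.158]
rot units [-0.001  0.003 -0.004] ; lin units after turn [0.039 0.015 1.158]
```

Call:
{"fn": "step_arm", "kwargs": {
  "moves": [
    {"linear": [0.03,0.01,0.25],"delta_rot": [0,0,0],"fingers": 1},
    {"linear": [0,0,0.2],"delta_rot": [0,0,0],"fingers": 1},
    {"linear": [0,0,0.2],"delta_rot": [0,0,0],"fingers": 1},
    {"linear": [0,0,0.2],"delta_rot": [0,0,0],"fingers": 1},
    {"linear": [0,0,0],"delta_rot": [0,0,0],"fingers": 1}
  ]
}}

```text
clock: 63.95
ee_pos: [0.6034, -0.0868, 0.0844]
tcp_rot: [0.126, -3.139, -0.0]
wrist_force: [-0.4, -0.3, -3.8]
opening: 0.0127
```

Call:
{"fn": "step_arm", "kwargs": {
  "moves": [
    {"linear": [0,0,0.15],"delta_rot": [0,0,0],"fingers": 1},
    {"linear": [0,0,0.15],"delta_rot": [0,0,0],"fingers": 1},
    {"linear": [0,0,0.05],"delta_rot": [0,0,0],"fingers": 1},
    {"linear": [0,0,0],"delta_rot": [0,0,0],"fingers": 1}
  ]
}}

```text
clock: 64.35
ee_pos: [0.6039, -0.0869, 0.0808]
tcp_rot: [-0.125, 3.138, 0.002]
wrist_force: [-4.9, 1.8, 15.1]
opening: 0.0126
```

Call:
{"fn": "step_arm", "kwargs": {
  "moves": [
    {"linear": [0,0,0],"delta_rot": [0,0,0],"fingers": 0},
    {"linear": [0,0,0],"delta_rot": [0,0,0],"fingers": 0},
    {"linear": [0,0,0],"delta_rot": [0,0,0],"fingers": 0},
    {"linear": [0,0,-0.5],"delta_rot": [0,0,0],"fingers": 0},
    {"linear": [0,0,-1],"delta_rot": [0,0,0],"fingers": 0},
    {"linear": [0,0,-1],"delta_rot": [0,0,0],"fingers": 0},
    {"linear": [0,0,-1],"delta_rot": [0,0,0],"fingers": 0},
    {"linear": [0,0,-1],"delta_rot": [0,0,0],"fingers": 0},
    {"linear": [0,0,-1],"delta_rot": [0,0,0],"fingers": 0},
    {"linear": [0,0,-1],"delta_rot": [0,0,0],"fingers": 0},
    {"linear": [0,0,-1],"delta_rot": [0,0,0],"fingers": 0},
    {"linear": [0,0,-1],"delta_rot": [0,0,0],"fingers": 0},
    {"linear": [0,0,0],"delta_rot": [0,0,0],"fingers": 0},
    {"linear": [0,0,0],"delta_rot": [0,0,0],"fingers": 0}
  ]
}}

```text
clock: 65.75
ee_pos: [0.6036, -0.0868, 0.2484]
tcp_rot: [-0.125, 3.138, 0.0]
wrist_force: [-1.1, 0.7, -0.3]
opening: 0.0425
```

```bash
python3 t.py w27; python3 - <<'E'
from fit3 import *
p,im,d=load('w27'); P=cloud(p,d)
x,y,w=pose(p,P,.604,-.0872,np.radians(4.6),.116,.038,.078,tol=.006)
for a in(-1,1):
  for b in (-1,1):
    c,s=np.cos(w),np.sin(w); X=x+c*a*.038-s*b*.078; Y=y+s*a*.038+c*b*.078
    m=(abs(P[...,0]-X)<.011)&(abs(P[...,1]-Y)<.011)&(P[...,2]>.109)&(P[...,2]<.135); print(a,b,np.round(np.median(P[m][:,2]),4),m.sum())
E
```

```text
t 65.75 tcp [ 0.6036 -0.0868  0.2484] yaw_x -175.42 zdir [ 8.e-04  1.e-04 -1.e+00] open 0.0425 F [-1.1  0.7 -0.3] q [-0.19  0.45  0.36  1.87 -0.2   0.86  1.92]
   size [22.2 23.9] n 611 resid mm [0.7 0.6]
   size [22.2 23.1] n 623 resid mm [ 0.5 -0.7]
   size [23.6 23.7] n 544 resid mm [-0.9  0.7]
   size [23.6 23.7] n 548 resid mm [-0.3 -0.6]
pose x,y,yaw 0.6027 -0.086 4.5
-1 -1 0.1167 543
-1 1 0.1167 574
1 -1 0.1166 525
1 1 0.1166 510
```

View pics/w27.png

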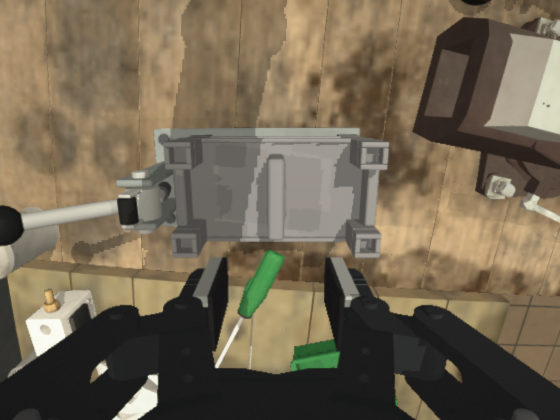

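Upper tray seated: all four posts measure 116.7 mm, against 116 nominal and a depth bias of about +0.7. The lever is still open and no bearings are left over. Going behind the knob to close it.

Call:
{"fn": "step_arm", "kwargs": {
  "moves": [
    {"linear": [0,0,-1],"delta_rot": [0,0,1],"fingers": 1},
    {"linear": [0,0,0],"delta_rot": [0,0,1],"fingers": 1},
    {"linear": [0,0,0],"delta_rot": [0,0,1],"fingers": 1},
    {"linear": [0,0,0],"delta_rot": [0,0,1],"fingers": 1},
    {"linear": [0,0,0],"delta_rot": [0,0,1],"fingers": 1},
    {"linear": [0,0,0],"delta_rot": [0,0,1],"fingers": 1},
    {"linear": [0,0,0],"delta_rot": [0,0,1],"fingers": 1},
    {"linear": [0,0,0],"delta_rot": [0,0,1],"fingers": 1},
    {"linear": [0,0,0],"delta_rot": [0,0,1],"fingers": 1},
    {"linear": [0,0,0],"delta_rot": [0,0,1],"fingers": 1},
    {"linear": [0,0,0],"delta_rot": [0,0,1],"fingers": 1},
    {"linear": [0,0,0],"delta_rot": [0,0,0.25],"fingers": 1},
    {"linear": [0,0,0],"delta_rot": [0,0,0],"fingers": 1}
  ]
}}

```text
clock: 67.1
ee_pos: [0.6031, -0.0865, 0.2669]
tcp_rot: [-2.128, -2.31, 0.003]
wrist_force: [-0.0, 0.3, -0.2]
opening: 0.0001
```

```bash
python3 -c "
from h import *
plan([.6229,-.322,.268],94.6)"
```

```text
t 67.1 tcp [ 0.6031 -0.0865  0.2669] yaw_x 94.69 zdir [-2.1e-03 -5.0e-04 -1.0e+00] open 0.0001 F [-0.   0.3 -0.2] q [-0.48  0.51  0.8   1.87 -0.45  0.95  0.6 ]
lin units in present tool axes [-11.815   0.025  -0.051]
rot units [-0.015  0.002  0.011] ; lin units after turn [-11.815   0.043  -0.055]
```

Call:
{"fn": "step_arm", "kwargs": {
  "moves": [
    {"linear": [-0.5,0,0],"delta_rot": [0,0,0],"fingers": 1},
    {"linear": [-0.95,0,0],"delta_rot": [0,0,0],"fingers": 1},
    {"linear": [-0.95,0,0],"delta_rot": [0,0,0],"fingers": 1},
    {"linear": [-0.95,0,0],"delta_rot": [0,0,0],"fingers": 1},
    {"linear": [-0.95,0,0],"delta_rot": [0,0,0],"fingers": 1},
    {"linear": [-0.95,0,0],"delta_rot": [0,0,0],"fingers": 1},
    {"linear": [-0.95,0,0],"delta_rot": [0,0,0],"fingers": 1},
    {"linear": [-0.95,0,0],"delta_rot": [0,0,0],"fingers": 1},
    {"linear": [-0.95,0,0],"delta_rot": [0,0,0],"fingers": 1},
    {"linear": [-0.95,0,0],"delta_rot": [0,0,0],"fingers": 1},
    {"linear": [-0.95,0,0],"delta_rot": [0,0,0],"fingers": 1},
    {"linear": [-0.95,0,0],"delta_rot": [0,0,0],"fingers": 1},
    {"linear": [-0.85,0,0],"delta_rot": [0,0,0],"fingers": 1},
    {"linear": [0,0,0],"delta_rot": [0,0,0],"fingers": 1},
    {"linear": [0,0,0],"delta_rot": [0,0,0],"fingers": 1}
  ]
}}

```text
clock: 68.6
ee_pos: [0.6221, -0.3223, 0.2678]
tcp_rot: [-2.131, -2.307, -0.001]
wrist_force: [-0.1, 0.3, 0.2]
opening: -0.0001
```

```bash
python3 t.py w28; python3 knob.py w28 .619 -.272 .176; python3 - <<'E'
import numpy as np
th=np.linspace(-.874,.55,13); T=np.stack([100*np.sin(th),-100*np.cos(th)],1)/20
print(np.round(np.diff(T,axis=0),2).tolist())
E
```

```text
t 68.6 tcp [ 0.6221 -0.3223  0.2678] yaw_x 94.55 zdir [-3.e-04  8.e-04 -1.e+00] open -0.0001 F [-0.1  0.3  0.2] q [-0.05  0.63  0.75  1.66 -0.48  1.05  0.93]
knob 1339 [ 0.6192 -0.2726  0.1773] 0.000370616427060067
t 68.65 tcp [ 0.6225 -0.3213  0.2677] yaw_x 94.62 zdir [-2.0e-04  1.3e-03 -1.0e+00] open 0.0002 F [ 0.9  0.4 -0. ] q [-0.05  0.63  0.75  1.66 -0.48  1.05  0.93]
lin units in present tool axes [2.434 0.03  5.474]
rot units [-0.001 -0.009 -0.001] ; lin units after turn [2.441 0.029 5.47 ]
[[0.41, -0.43], [0.46, -0.38], [0.5, -0.32], [0.53, -0.26], [0.56, -0.2], [0.58, -0.13], [0.59, -0.06], [0.59, 0.01], [0.59, 0.08], [0.57, 0.15], [0.55, 0.22], [0.52, 0.28]]
```

View pics/w28.png

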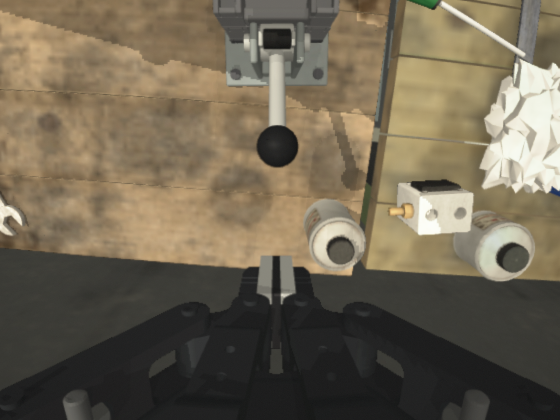

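Call:
{"fn": "step_arm", "kwargs": {
  "moves": [
    {"linear": [0,0,0.7],"delta_rot": [0,0,0],"fingers": 1},
    {"linear": [0,0,1],"delta_rot": [0,0,0],"fingers": 1},
    {"linear": [0,0,1],"delta_rot": [0,0,0],"fingers": 1},
    {"linear": [0,0,1],"delta_rot": [0,0,0],"fingers": 1},
    {"linear": [0,0,1],"delta_rot": [0,0,0],"fingers": 1},
    {"linear": [0,0,0.6],"delta_rot": [0,0,0],"fingers": 1},
    {"linear": [0.5,0,0],"delta_rot": [0,0,0],"fingers": 1},
    {"linear": [0.5,0,0],"delta_rot": [0,0,0],"fingers": 1},
    {"linear": [0.3,0,0],"delta_rot": [0,0,0],"fingers": 1},
    {"linear": [0.41,0,-0.43],"delta_rot": [0,0,0],"fingers": 1},
    {"linear": [0.46,0,-0.38],"delta_rot": [0,0,0],"fingers": 1},
    {"linear": [0.5,0,-0.32],"delta_rot": [0,0,0],"fingers": 1}
  ]
}}

```text
clock: 69.85
ee_pos: [0.6191, -0.2735, 0.1879]
tcp_rot: [2.126, 2.299, -0.005]
wrist_force: [-0.1, -6.8, 3.1]
opening: -0.0004
```

```bash
python3 - <<'E'
from h import *
st()
im,d=camera('scene'); save('s29.png',cv2.resize(im[120:320,220:460],None,fx=3,fy=3))
E
```

```text
t 69.85 tcp [ 0.6191 -0.2735  0.1879] yaw_x 94.48 zdir [ 0.0055 -0.0093 -0.9999] open -0.0004 F [-0.1 -6.8  3.1] q [-0.1   0.68  0.7   1.79 -0.55  0.87  0.93]
```

View pics/s29.png

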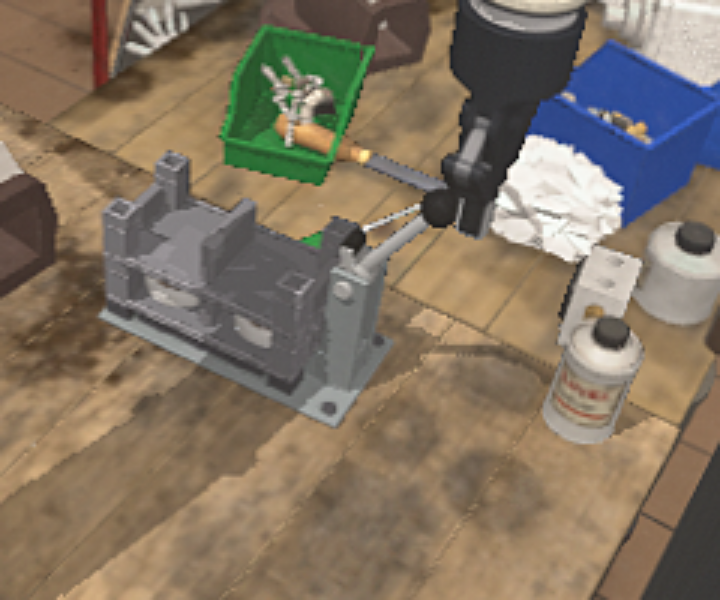

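The fingers are behind the knob (crop (440,207)) and lifting it, and both trays sit flush. Continuing over centre.

Call:
{"fn": "step_arm", "kwargs": {
  "moves": [
    {"linear": [0.53,0,-0.26],"delta_rot": [0,0,0],"fingers": 1},
    {"linear": [0.56,0,-0.2],"delta_rot": [0,0,0],"fingers": 1},
    {"linear": [0.58,0,-0.13],"delta_rot": [0,0,0],"fingers": 1},
    {"linear": [0.59,0,-0.06],"delta_rot": [0,0,0],"fingers": 1},
    {"linear": [0.59,0,0.01],"delta_rot": [0,0,0],"fingers": 1},
    {"linear": [0.59,0,0.08],"delta_rot": [0,0,0],"fingers": 1},
    {"linear": [0.57,0,0.15],"delta_rot": [0,0,0],"fingers": 1},
    {"linear": [0.3,0,0],"delta_rot": [0,0,0],"fingers": 1},
    {"linear": [0,0,0],"delta_rot": [0,0,0],"fingers": 1},
    {"linear": [0,0,0],"delta_rot": [0,0,0],"fingers": 1}
  ]
}}

```text
clock: 70.9
ee_pos: [0.6113, -0.1832, 0.1927]
tcp_rot: [2.131, 2.308, -0.001]
wrist_force: [1.0, 0.7, 0.0]
opening: -0.0001
```

```bash
python3 - <<'E'
from h import *
st()
im,d=camera('scene'); save('s30.png',cv2.resize(im[120:320,220:460],None,fx=3,fy=3))
p=camera_params('scene')
for q in [0,.26,.5,.8]:
    l=1.396-q; c=.1*np.sin(l); print(q,(proj(p,np.array([.6127-c*.0807,-.1958+c*.9967,.112+.1*np.cos(l)]))-[220,120])*3)
E
```

```text
t 70.9 tcp [ 0.6113 -0.1832  0.1927] yaw_x 94.58 zdir [-0.e+00 -5.e-04 -1.e+00] open -0.0001 F [1.  0.7 0. ] q [-0.26  0.63  0.72  1.87 -0.54  0.85  0.82]
0 [[242.8789459  206.17177904]]
0.26 [[253.71645216 184.30142106]]
0.5 [[270.31607384 168.38282102]]
0.8 [[299.0174012  156.13698892]]
```

View pics/s30.png

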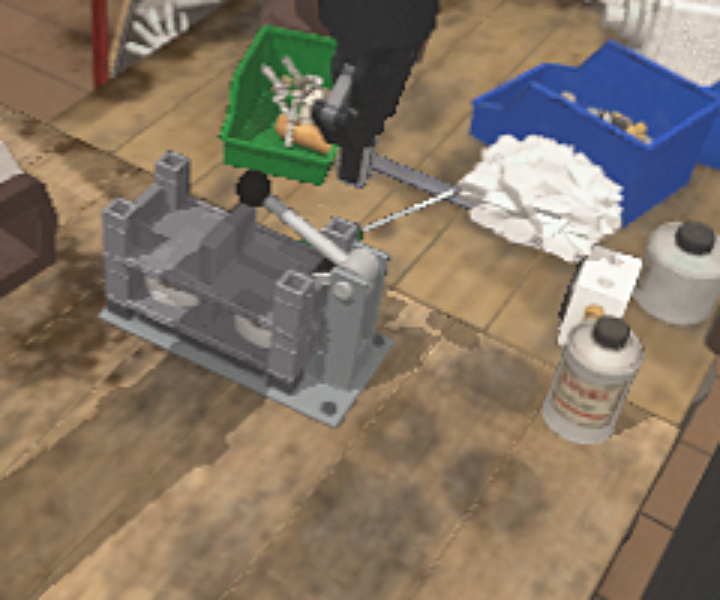

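Lever snapped shut: knob at crop (254,187), and 0.26 rad predicts (254,184). Lifting the arm clear for a final check.

Call:
{"fn": "step_arm", "kwargs": {
  "moves": [
    {"linear": [0,0,-0.8],"delta_rot": [0,0,0],"fingers": 1},
    {"linear": [0,0,-1],"delta_rot": [0,0,0],"fingers": 1},
    {"linear": [0,0,-1],"delta_rot": [0,0,0],"fingers": 1},
    {"linear": [0,0,-1],"delta_rot": [0,0,0],"fingers": 1},
    {"linear": [0,0,-1],"delta_rot": [0,0,0],"fingers": 1},
    {"linear": [0,0,-1],"delta_rot": [0,0,0],"fingers": 1},
    {"linear": [0,0,0],"delta_rot": [0,0,0],"fingers": 1},
    {"linear": [0,0,0],"delta_rot": [0,0,0],"fingers": 1}
  ]
}}

```text
clock: 71.75
ee_pos: [0.6113, -0.1836, 0.3097]
tcp_rot: [2.131, 2.306, 0.001]
wrist_force: [0.2, -0.1, 0.0]
opening: -0.0004
```

```bash
python3 t.py w31; python3 knob.py w31 .605 -.106 .154; python3 - <<'E'
from fit3 import *
p,im,d=load('w31'); P=cloud(p,d)
x,y,w=pose(p,P,.6035,-.0868,np.radians(4.6),.116,.038,.078,tol=.006)
for a in(-1,1):
  for b in (-1,1):
    c,s=np.cos(w),np.sin(w); X=x+c*a*.038-s*b*.078; Y=y+s*a*.038+c*b*.078
    m=(abs(P[...,0]-X)<.011)&(abs(P[...,1]-Y)<.011)&(P[...,2]>.109)&(P[...,2]<.125); print(a,b,np.round(np.median(P[m][:,2]),4),m.sum())
for n in ['scene','side']:
    pp=camera_params(n); im,d=camera(n); P=cloud(pp,d); save(n+'31.png',im)
    for th in ['can_oil','tape_roll','drill_caddy','bearing_1']:
        for q in masks_of(th,n)[:3]: print(n,th,round(q['confidence'],2),np.round(q['extent']),np.round(np.nanmedian(P[q['pixels']],0),3))
E
```

```text
t 71.75 tcp [ 0.6113 -0.1836  0.3097] yaw_x 94.53 zdir [ 1.6e-03 -3.0e-04 -1.0e+00] open -0.0004 F [ 0.2 -0.1  0. ] q [-0.33  0.51  0.82  1.76 -0.42  1.06  0.72]
knob 900 [ 0.6051 -0.1048  0.1531] 0.0004262658963617384
t 71.8 tcp [ 0.6109 -0.1831  0.3088] yaw_x 94.54 zdir [-2.e-04  3.e-04 -1.e+00] open 0.0001 F [ 0.4 -0.4 -0.6] q [-0.33  0.51  0.82  1.76 -0.43  1.06  0.72]
lin units in present tool axes [3.925 0.022 8.736]
rot units [-0.001 -0.002 -0.011] ; lin units after turn [3.927 0.026 8.735]
   size [22.3 21.5] n 348 resid mm [1.5 6.3]
   size [21.3  6.7] n 200 resid mm [-0.2 -3.5]
   size [38.4 26.4] n 333 resid mm [-0.6 -0.5]
   size [22.2  6.7] n 205 resid mm [-0.8 -2.2]
pose x,y,yaw 0.6032 -0.0929 3.53
-1 -1 0.1168 200
-1 1 0.1164 210
1 -1 0.1167 209
1 1 0.1166 199
scene can_oil 0.97 [419. 247.  32.  44.] [ 0.669 -0.377  0.066]
scene tape_roll 0.94 [175. 243.  25.  21.] [0.373 0.1   0.015]
scene tape_roll 0.45 [296. 200.  82.  66.] [ 0.592 -0.091  0.074]
scene tape_roll 0.23 [292. 229.  70.  38.] [ 0.563 -0.102  0.027]
scene drill_caddy 0.78 [136. 230.  43.  48.] [0.332 0.185 0.038]
scene drill_caddy 0.59 [324. 197.  53.  40.] [ 0.605 -0.156  0.125]
scene bearing_1 0.6 [306. 228.   8.  14.] [ 0.579 -0.131  0.036]
scene bearing_1 0.47 [275. 219.  18.   7.] [ 0.572 -0.051  0.034]
side can_oil 0.46 [251. 174.  14.  12.] [ 0.69  -0.354  0.084]
side tape_roll 0.63 [328. 270.  20.  23.] [0.382 0.105 0.016]
side drill_caddy 0.67 [342. 287.  45.  67.] [0.344 0.238 0.039]
side drill_caddy 0.37 [256. 199.  46.  20.] [ 0.599 -0.132  0.098]
```

View pics/w31.png

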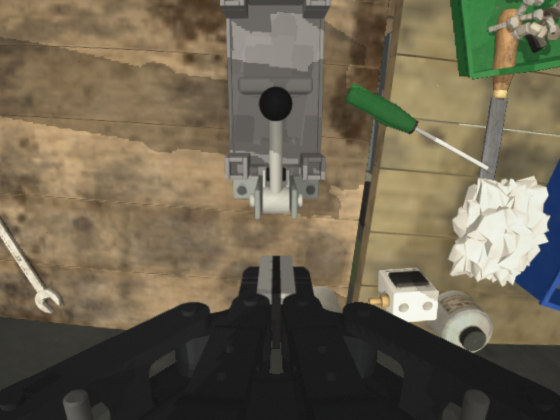

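View pics/scene31.png

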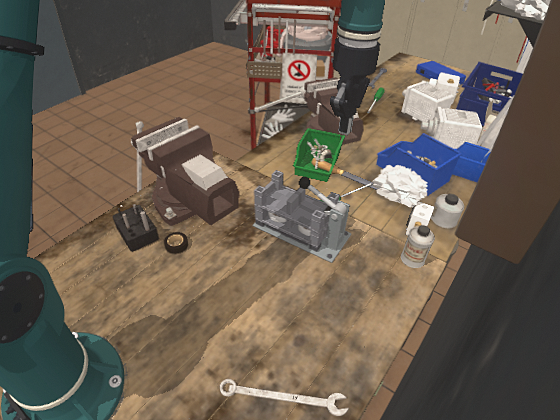

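View pics/side31.png

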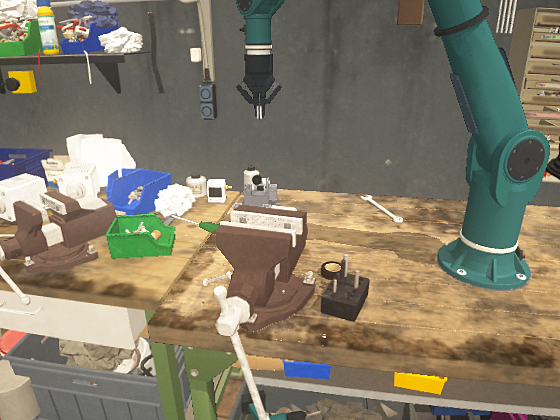

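```bash
python3 -c "
from h import *
print(close_job())"
```

```text
the job is handed in; nothing more can be done
None
```

The job is done and handed in at about 72 s. The lever was opened, the two trays are stacked on the dock, and the lever is clamped shut on the upper one.

**What I did**
- **Lever open:** gripping the knob slipped off twice, so I pushed it over centre with the shut fingers. The knob then showed within a pixel of its fully open position.
- **Lower tray:** I docked the top tray of the pile on the base.
- **Bearings:** only two were there. I laid one flat in each bay of that tray. The right-hand one had been knocked about 5 cm aside, so I measured it again before picking it up.
- **Upper tray:** I stacked the other tray on top. No bearings were left, so its bays stay empty.
- **Lever shut:** I pushed the knob back over centre and it snapped shut.

**Last checks**
- **Upper tray:** the four corner posts measured 116.4–116.8 mm, against 116 mm nominal. My depth readings run about 0.7 mm high, so I take the pins as fully home.
- **Lever:** the knob position gives about 0.25 rad, which matches 0.26 for clamped.
- **Bearings:** both were seen flat in the lower tray before stacking, and both still show through its sides.
- **Bystanders:** the can, tape roll and drill caddy have not moved. The arm is clear of everything.

**Checks that disagreed**
- **Last tray fit:** the final automatic fit of the tray outline was poor because the two far posts were cut off by the picture edge. I relied on the post heights and on the clean fit made just before clamping.
- **Contact while stacking:** the tool met about 15 N roughly 2 mm above its commanded height. The post heights measured after release showed the tray seated.

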